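Seat the bur block in the corner of the tilted rest

TASK

The bur block must stand in its tilted rest so that every bur is in its known place. Set the block down gently on the sloping plate with its long side along the lower fence, let go and let it slide down until it lies flat against that fence; then, with the closed fingertips, push it along the fence until it meets the stop screw, wherever that is set, and hold it there for a second with a light pressure of about 5 newtons (between 3 and 8). Leave it home in the corner, flat, touching fence and screw, without ever hitting or pressing the block or the rest hard (25 newtons or more), and leave the other things on the bench alone.

Things in the scene. Friction and masses are not known exactly. Their poses are not given: they have to be found in the camera images.
- bur_block: dark block of burs, solid body 42 mm (x) by 86 mm (y) by 24 mm high, about 0.16 kg (hidden, 0.8 to 1.25 times). Thin burs stand on top, up to 50 mm above its underside and inside its outline; take it by the two long sides, 42 mm apart. Origin: centre of the underside, z up. Either end may face the stop.
- tilted_rest: the whole fixed metal rest: a level foot plate 150x180x8 mm with four posts carrying the sloping plate. Origin: centre of the underside on the bench, x and y along the foot plate's sides; it stands turned by some yaw.
- rest_plate: fixed sloping aluminium plate of the rest, 130 mm (x) by 170 mm (y), 6 mm thick. Origin: centre of its upper face, 68 mm above the bench; z is normal to the face. -x runs downhill (24 degrees) to the robot's right, -y slightly downhill (10 degrees) away from the robot. Rigid and smooth, friction about 0.25 (hidden, 0.8 to 1.2 times), fence and stop too.
- end_stop: fixed steel bracket at the fence's end farthest from the robot, 34 mm (x) by 10 mm (y), top 21 mm above the plate's face. Origin: foot of the middle of its face towards the robot (x = -34, y = -75, z = 0 mm of the plate's frame; axes as the plate's). Its stop screw (flat 14 mm head, axis 11 mm above the plate) points along +y, head 8 to 26 mm out from that face: set anew each time, not reported, rigid.
- wax_tin_4: pale round screw tin, 56 mm across, 25 mm high; bystander on the bench, not to be disturbed. Origin: centre of the underside.
- arch_model_2: white plaster dental arch model, 59x62x31 mm; bystander on the bench, not to be disturbed. Origin: centre of the underside.
- bottle_4: white bottle with a green cap, 40 mm across, 90 mm high; bystander on the bench, not to be disturbed. Origin: centre of the underside.
- dappen_dish: small pale dish, 32 mm across, 26 mm high; bystander on the bench, not to be disturbed. Origin: centre of the underside.
- fence_face (a point): middle of the uphill face of the lower fence, at the level of the plate's face (x = -55, y = 0, z = 0 mm in the plate's frame; axes as the plate's). The fence is a fixed steel bar along y on the plate's low edge, 8 mm thick, 158 mm long, its top 14 mm above the plate's face. Let go, the block slides down to it by itself, but then as a rule sticks there short of the stop screw.
- set_down (a point): a good place for the block's origin when it is set down, long side along y: it leaves room for a finger between block and fence and keeps clear of the stop screw (x = +12, y = +12, z = 0 mm in the plate's frame; axes as the plate's). Only advice.

How it is judged (in metres and radians):
On the way, in this order (a step that is already met when the one before it is completed fails the run):
1. the block, let go, lies flat on the sloping plate with its long side against the lower fence (within 2.5 mm), at rest (x of bur_block in the frame of rest_plate between -0.0365 and -0.0315 m and y of bur_block in the frame of rest_plate between -0.03 and 0.06 m and angle between the z axis of bur_block and the z axis of rest_plate, either way round below 0.06 rad and angle between the y axis of bur_block and the y axis of rest_plate, either way round below 0.06 rad and z of bur_block in the frame of rest_plate between -0.003 and 0.003 m and contact force between the fingers and bur_block below 0.1 N and linear speed of bur_block below 0.01 m/s), for 0.2 s.
2. the fingers press the block against the stop screw with 3 to 8 N, held for 0.7 s (contact force between bur_block and end_stop between 3 and 8 N and contact force between the fingers and bur_block above 2 N), for 0.7 s.
At the end, for the whole second after the job is handed in: the block is let go and at rest in the corner: flat on the plate, its long side within 2 mm of the lower fence, square to it within 0.06 rad, its end still touching the stop screw (contact force above 0.02 N) (x of bur_block in the frame of rest_plate between -0.036 and -0.032 m and y of bur_block in the frame of rest_plate between -0.028 and -0.002 m and angle between the z axis of bur_block and the z axis of rest_plate, either way round below 0.06 rad and angle between the y axis of bur_block and the y axis of rest_plate, either way round below 0.06 rad and z of bur_block in the frame of rest_plate between -0.003 and 0.003 m and contact force between the fingers and bur_block below 0.1 N and linear speed of bur_block below 0.01 m/s and contact force between bur_block and end_stop above 0.02 N).
It fails at once if the block is pressed against the stop screw or its bracket with more than 12 N (contact force between bur_block and end_stop above 12 N).
It fails at once if the block is pressed or knocked against the rest (plate, fence, bracket or screw) with more than 25 N (contact force between bur_block and tilted_rest above 25 N).
It fails at once if the arm or the fingers press on the rest with more than 25 N (contact force between any of the arm, the fingers and tilted_rest above 25 N).
It fails at once if the block is tipped over (more than 60 degrees) (angle between bur_block's own z axis and vertical above 1.05 rad).
It fails at once if a bystander is moved by more than 15 mm (distance of any of wax_tin_4, arch_model_2, bottle_4, dappen_dish from where it was at the start of the episode above 0.015 m).
It also fails if it takes over 54 s, if anything falls off the work surface, if the arm or the gripper's body presses on something with over 40 N, if the wrist force passes 120 N, or if a joint passes its speed limit or range.

ROBOT

A 6-joint arm with a two-finger parallel gripper is mounted at the origin on a cart in front of the work surface, level with it; the furniture and walls round the work are solid. World frame = base frame: x ahead of the robot, y to its left, z up, the work surface at z = 0. Lengths are in m, angles in degrees, forces in N, time in s.
With the tool pointing down it reaches from about 0.375 to 0.9 m from the base axis. Payload 3.1 kg.
Tool frame: the origin (TCP) lies where the fingers leave the gripper's body, on its centre line; the fingertips stand bot.tips_ahead ahead of it and the grasp point (between the pads) lies 51 mm ahead of it (bot.tips_ahead is the distance from the TCP to the fingertips, in m); z points along the fingers, x is the direction in which the jaws open and shut, and the axes are right-handed (so a half turn about z gives the same grasp; the last joint's range is limited). The gripper opens to 87 mm and grips with 3 to 60 N. Pads are 19 mm wide; open, the fingers measure 117 mm over their backs; the gripper's body (75 mm by 190 mm) begins 51 mm behind the grasp point.
Start: joints at [-74.8, 30.224, 82.088, -0, 67.689, -10.227], TCP at [0.268, -0.564, 0.292] pointing down, gripper open.
Joint ranges: [-176.69, 176.69], [-43.24, 126.21], [12.49, 139.97], [-82, 262], [0, 151.66], [-163.58, 163.58]. Speed limits (degrees/s): [159.86, 159.86, 180, 180, 180, 180].

INTERFACE

Orientations are given as a 3x3 rotation matrix whose columns are the frame's x, y, z axes.
In Python, from rig import bot, vision, nets gives the robot as it stands.
- The arm moves only by the tool play_rows, never from a script. Its argument "series" is a list of rows, each an object of numbers: "tx", "ty", "tz": the shift along the world's x, y, z as a fraction of full scale; "turn": the turn about the world's z as a fraction of full scale. A call has 1 to 10 rows; each row shifts and turns the commanded pose from where the row before left it; what a row does not reach is not made up. Full scale, the value 1, is 0.8 m for a shift and 60 degrees for a turn. A row lasts 1/10 s, in which the tool goes at most 50 mm and 8.59 degrees, less where a joint would pass 70% of its speed; a pose out of reach is approached as far as the arm can. A call with a number of a shift or a turn outside -1 to 1 is refused whole. A call with a gripper value outside its range is refused whole. "gripper" is the opening, from 0 (shut) to 1 (fully open), set as the call begins (left out, the last holds). The fingers move at their own pace and stop on an object; the grip force is fixed at half the most. Time passes only in rows, so rows that do not move let the fingers close. It gives the time, the measured TCP pose, the force and the opening at its end, in the units of the state.
- bot.read_state(): the state, without advancing time (a new reading comes with each control period).
- vision.capture(name): name is "scene" or "side" or "wrist"; returns a dict with "pixels" (420x560x3 uint8, blue, green, red), "fx", "fy", "cx", "cy" (pixels), "D" ([k1, k2, p1, p2, k3] as OpenCV has them; the pictures are not rectified), "extrinsics" (4x4, takes a point from camera to world coordinates). Camera axes: x right, y down, z forward; pixel columns grow to the right and rows downward; lengths in m; the calibration is good to about 2 mm. A picture is of the moment at which its call begins. There is no depth.
- bot.hand_in(): hands the job in, once; it reports no verdict.
Trained networks look in a picture, given as the dict that the camera call returned (one of the last four; its "shot" number tells which), for a name from the list of things; names that differ only in an ending like _2 or _b are one class to them, and where a whole thing is asked for, a point or a joint stands for the part that bears it (a point fixed in the world has none). Each returns a list of dicts, best first, with "confidence" (0 to 1); they miss things now and then, are a little off and sometimes report something else, mostly with a low value. They report only what shows in the picture. A call takes as long as a camera call.
- nets.look_for(picture, query): "at" ([column, row] as shares, 0 to 1, of the picture: columns of its width, rows of its height, amid what is visible of it).
- nets.masks_of(picture, query): "region" (420x560 bool, what is visible of it) and "at" ([column, row] as shares, 0 to 1, of the picture: columns of its width, rows of its height, amid what is visible of it).
The state is a dict: "time_s": time; "joint_positions": joint angles; "qvel": joint speeds; "tau": joint torques, N m; "position": TCP position; "tcp_rot": TCP orientation; "force": force on the tool from outside, world axes, zero at the start; "moment": the same for the moment, N m; "opening": opening from 0.0 (shut) to 1.0 (fully open).
Only numpy, scipy, OpenCV 4.12 (cv2) and the standard library are available. Lean on these libraries where they do the work, as an engineer would, in place of code of your own. Each camera call takes 0.05 s, during which the arm holds its last target.

## Working session

There is one attempt and no reset: what is moved stays moved. The work goes in short steps, Python scripts to look and compute and a tool call to move; the robot and the scene stay as the last step left them, time stands still between calls to the robot, and variables do not carry over. Pictures are saved under pics/ and viewed, and the job is handed in when it is done.

Besides the shell and the picture viewer there is one more tool, called after ">>>" by a JSON object that holds its "api" and its "payload". play_rows: Moves the arm, as the interface text tells. Shift numbers are shares of 0.8 m and turn numbers shares of 60 degrees, none past 1 either way. Its arguments: {"type":"object","properties":{"series":{"type":"array"},"gripper":{"type":"number"}},"required":["series"]}

```bash
ls; mkdir -p pics
python3 - <<'E'
from rig import bot, vision, nets
import cv2, numpy as np, pickle
s=bot.read_state(); print(s, bot.tips_ahead)
P={}
for n in ["scene","side","wrist"]:
    p=vision.capture(n); P[n]=p
    cv2.imwrite(f"pics/a_{n}.png",p["pixels"])
    print(n,p["fx"],p["fy"],p["cx"],p["cy"],p["D"],np.round(p["extrinsics"],4).tolist())
    for q in ["bur_block","rest_plate","end_stop","wax_tin_4","arch_model_2","bottle_4","dappen_dish"]:
        print(n,q,[(np.round(np.array(r["at"])*[560,420],1).tolist(),round(r["confidence"],2)) for r in nets.look_for(p,q)][:3])
pickle.dump(P,open("a.pkl","wb"))
E
```

```text
pics
{'time_s': 0.0, 'joint_positions': array([-7.47995986e+01,  3.02771428e+01,  8.21569300e+01, -1.37791045e-03,
        6.76893250e+01, -1.02280962e+01]), 'qvel': array([ 0.0359314 , -0.03213331,  0.00942   ,  0.11237539, -0.11371357,
       -0.0743329 ]), 'tau': array([-4.78717611e-04, -4.40041208e+01, -1.76592940e+01,  6.32319669e-02,
        5.83075953e-02, -1.83431403e-04]), 'position': array([ 0.26822177, -0.56386529,  0.29128801]), 'tcp_rot': array([[ 4.29392023e-01, -9.03118014e-01, -5.86160812e-04],
       [-9.03115708e-01, -4.29392272e-01,  2.07251508e-03],
       [-2.12341862e-03, -3.60550405e-04, -9.99997681e-01]]), 'force': array([ 0.70586807, -0.07069666,  0.38097457]), 'moment': array([-0.01450718,  0.02456541,  0.02276475]), 'opening': 1.001934863506819} 0.0697
scene 415.0557125729455 415.0557125729455 284.25443012908727 210.7516827530332 [-0.07416801  0.          0.          0.          0.        ] [[0.877, -0.2243, 0.425, 0.2425], [-0.4805, -0.4206, 0.7696, -0.8015], [0.0061, -0.8791, -0.4767, 0.4893], [0.0, 0.0, 0.0, 1.0]]
scene bur_block [([315.8, 338.7], 0.9)]

[... 536 characters left out ...]
, 1.0]]
side bur_block [([324.8, 182.4], 0.81)]
side rest_plate [([330.5, 217.4], 0.63)]
side end_stop [([300.2, 214.2], 0.63)]
side wax_tin_4 [([274.2, 314.1], 0.96)]
side arch_model_2 [([250.3, 208.3], 0.74)]
side bottle_4 [([269.9, 183.2], 0.84)]
side dappen_dish [([334.7, 311.4], 0.84)]
wrist 290.91603886348247 290.91603886348247 278.90201165381467 210.3843015026577 [-0.04401364  0.          0.          0.          0.        ] [[0.4287, -0.8676, -0.2519, 0.3375], [-0.9034, -0.4116, -0.12, -0.5308], [0.0004, 0.279, -0.9603, 0.3844], [0.0, 0.0, 0.0, 1.0]]
wrist bur_block []
wrist rest_plate []
wrist end_stop []
wrist wax_tin_4 []
wrist arch_model_2 []
wrist bottle_4 []
wrist dappen_dish []
```

View pics/a_scene.png

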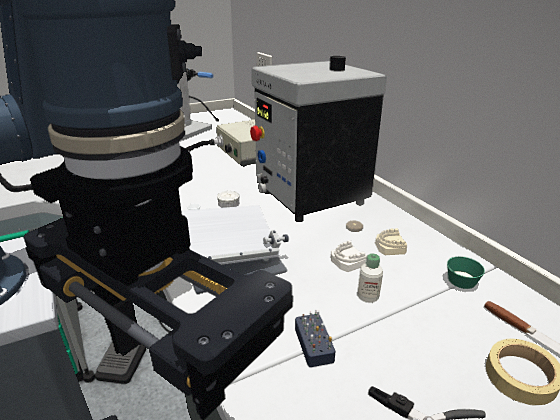

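View pics/a_side.png

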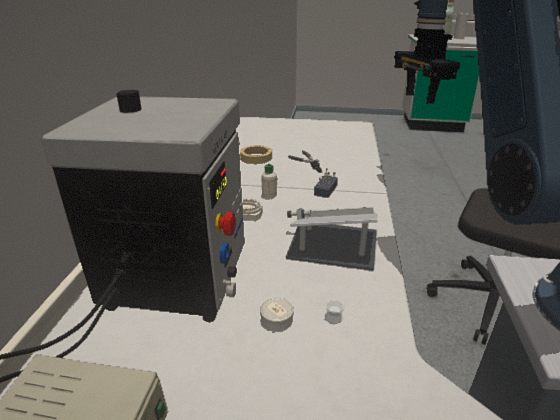

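View pics/a_wrist.png

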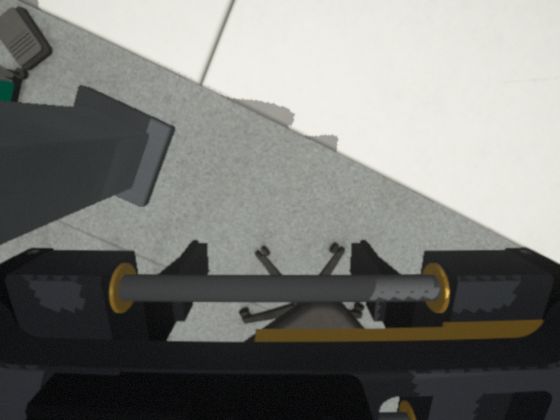

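The scene view shows the block at (315,338), the bottle at (370,280) and the arch at (350,255). The rest is at about (230,235), partly behind the gripper. The side view shows the whole rest at (335,235) and the block at (325,184). Next I measure with masks and zoomed crops.

```bash
cat > h.py <<'E'
import numpy as np, cv2
def K(p): return np.array([[p["fx"],0,p["cx"]],[0,p["fy"],p["cy"]],[0,0,1]])
def proj(p,X):
    T=np.linalg.inv(p["extrinsics"]); X=np.atleast_2d(X)
    r,_=cv2.Rodrigues(T[:3,:3])
    return cv2.projectPoints(X.astype(float),r,T[:3,3],K(p),np.array(p["D"]))[0][:,0]
def atz(p,uv,z):
    n=cv2.undistortPoints(np.array([[uv]],float),K(p),np.array(p["D"]))[0,0]
    E=p["extrinsics"]; d=E[:3,:3]@[n[0],n[1],1]; o=E[:3,3]
    return o+d*(z-o[2])/d[2]
def Rz(a): c,s=np.cos(a),np.sin(a); return np.array([[c,-s,0],[s,c,0],[0,0,1.]])
def crop(p,fn,c,r,w,h,k):
    im=p["pixels"][max(0,r-h//2):r+h//2,max(0,c-w//2):c+w//2]
    cv2.imwrite(fn,cv2.resize(im,None,fx=k,fy=k,interpolation=cv2.INTER_CUBIC))
E
python3 - <<'E'
import pickle; from h import *
P=pickle.load(open("a.pkl","rb"))
S,D=P["scene"],P["side"]
for q,a,b,z in [("block",(315.8,338.7),(324.8,182.4),.015),("tin",(230.1,199.7),(274.2,314.1),.012),("arch",(350.7,253.6),(250.3,208.3),.012),("bottle",(369.6,279.6),(269.9,183.2),.045),("dish",(194.3,203),(334.7,311.4),.013),("plate",(230.9,236.3),(330.5,217.4),.068),("stop",(273.5,241.3),(300.2,214.2),.06)]:
    print(q,atz(S,a,z).round(3),atz(D,b,z).round(3))
crop(S,"pics/b1.png",315,338,100,90,7)
crop(D,"pics/b2.png",335,225,120,100,6)
E
```

```text
block [ 0.51  -0.42   0.015] [ 0.511 -0.43   0.015]
tin [0.575 0.085 0.012] [0.573 0.088 0.012]
arch [ 0.699 -0.255  0.012] [ 0.686 -0.265  0.012]
bottle [ 0.649 -0.373  0.045] [ 0.649 -0.343  0.045]
dish [0.489 0.109 0.013] [0.472 0.069 0.013]
plate [ 0.479 -0.163  0.068] [ 0.49  -0.151  0.068]
stop [ 0.548 -0.206  0.06 ] [ 0.555 -0.17   0.06 ]
```

View pics/b1.png

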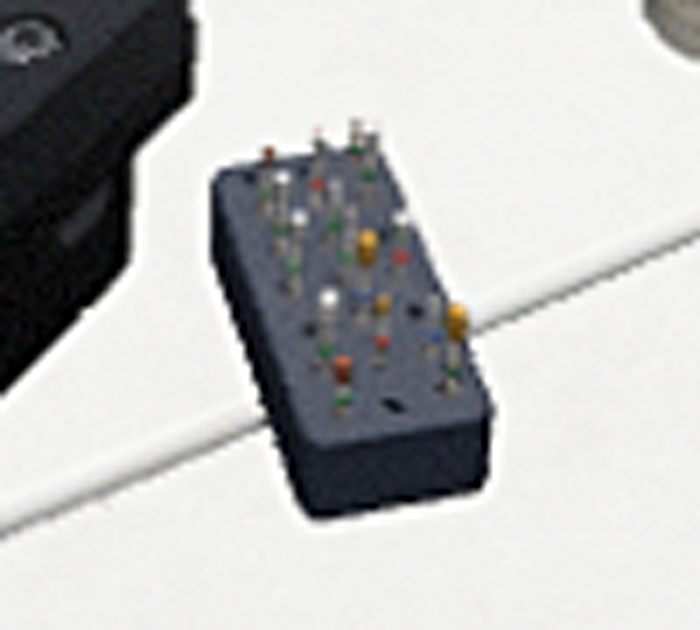

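View pics/b2.png

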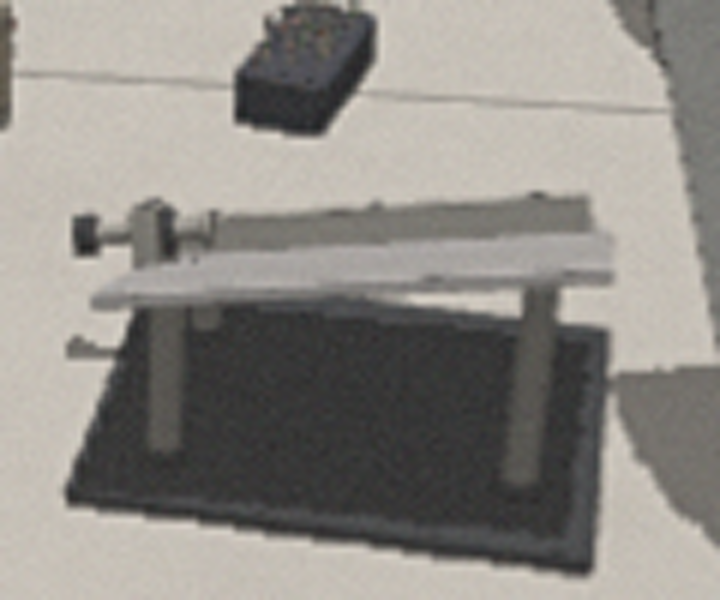

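```bash
cat >> h.py <<'E'
def Rx(a): c,s=np.cos(a),np.sin(a); return np.array([[1,0,0],[0,c,-s],[0,s,c]])
def Ry(a): c,s=np.cos(a),np.sin(a); return np.array([[c,0,s],[0,1,0],[-s,0,c]])
d2=np.deg2rad
def Rp(yaw,kind): return Rz(yaw)@(Ry(-d2(24))@Rx(d2(10)) if kind==0 else Rx(d2(10))@Ry(-d2(24)))
E
python3 - <<'E'
import pickle; from h import *; from scipy.optimize import least_squares
P=pickle.load(open("a.pkl","rb")); S,D=P["scene"],P["side"]
c=lambda l,o,k:np.array(l)/k-.5+.5/k+np.array(o)
bt=c([(212,180),(380,150),(490,410),(320,445),(315,520),(485,490)],(265,293),7)
for i,z in zip(range(6),[.024]*4+[0]*2): print(atz(S,bt[i],z).round(4))
L=np.array([[-21,43,24],[21,43,24],[21,-43,24],[-21,-43,24],[-21,-43,0],[21,-43,0]])/1e3
# yaw: local +y end is the far end in image (top)
best=None
for y0 in np.arange(0,6.3,.5):
    f=lambda q:(proj(S,L@Rz(q[2]).T+[q[0],q[1],0])-bt).ravel()
    r=least_squares(f,[.51,-.43,y0])
    if best is None or r.cost<best.cost: best=r
print("block",best.x.round(4),np.rad2deg(best.x[2]),best.cost,best.fun.round(1))
ft=c([(68,490),(592,555),(608,330),(592,575),(68,505)],(275,175),6)
F=np.array([[75,-90,8],[75,90,8],[-75,90,8],[75,90,0],[75,-90,0]])/1e3
r=least_squares(lambda q:(proj(D,F@Rz(q[2]).T+[q[0],q[1],0])-ft).ravel(),[.49,-.15,1.57])
print("rest",r.x.round(4),np.rad2deg(r.x[2]),r.cost,r.fun.round(1))
for kind in (0,1):
  R=Rp(r.x[2],kind);o=np.array([*r.x[:2],.068])
  for nm,p in (("scene",S),("side",D)):
    im=p["pixels"].copy();im=cv2.resize(im,None,fx=4,fy=4,interpolation=cv2.INTER_CUBIC)
    def poly(X,col,R=R,o=o):
        u=((proj(p,np.array(X)/1e3@R.T+o)+.5)*4-.5)
        cv2.polylines(im,[np.round(u).astype(int)],True,col,1)
    poly([(-65,-85,0),(65,-85,0),(65,85,0),(-65,85,0)],(0,0,255))
    poly([(-55,-79,14),(-55,79,14),(-63,79,14),(-63,-79,14)],(0,255,0))
    poly([(-51,-75,21),(-17,-75,21),(-17,-85,21),(-51,-85,21)],(255,0,0))
    poly([(-75,-90,8),(75,-90,8),(75,90,8),(-75,90,8)],(0,255,255),Rz(r.x[2]),np.array([*r.x[:2],0]))
    a,b=((240,240) if nm=="scene" else (335,225))
    cv2.imwrite(f"pics/c_{nm}{kind}.png",im[(b-70)*4:(b+70)*4,(a-80)*4:(a+80)*4])
E
```

```text
[ 0.4991 -0.3743  0.024 ]
[ 0.5382 -0.3842  0.024 ]
[ 0.5157 -0.4616  0.024 ]
[ 0.4796 -0.4525  0.024 ]
[ 0.4802 -0.4514  0.    ]
[ 0.5161 -0.462   0.    ]
block [ 0.5089 -0.4166  6.016 ] 344.6920331832926 10.158172058368478 [-1.  -2.  -0.  -1.8  2.   0.4 -1.4  0.6 -1.3  1.3  1.6  0.3]
rest [ 0.4804 -0.1521  1.4795] 84.76982430278565 2.6034825472737486 [-0.9 -0.5  0.9  0.5  0.4 -1.4  0.4  0.4 -0.9  0.2]
```

View pics/c_side0.png

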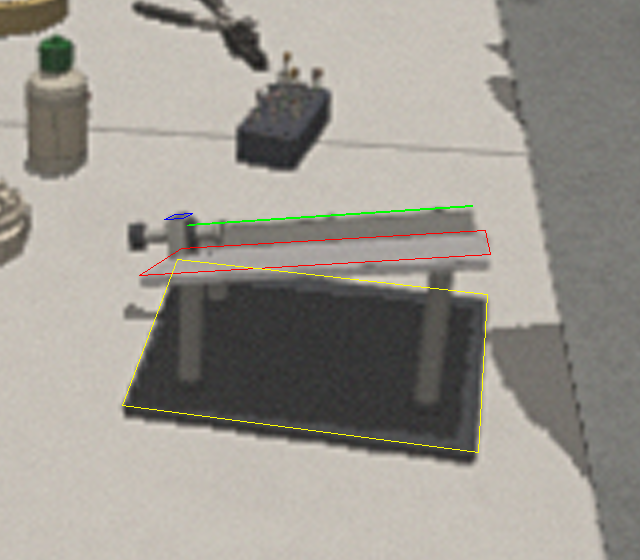

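View pics/c_side1.png

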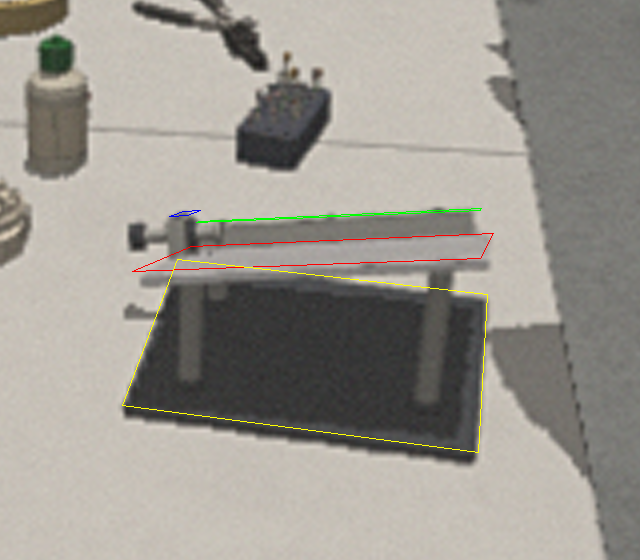

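View pics/c_scene0.png

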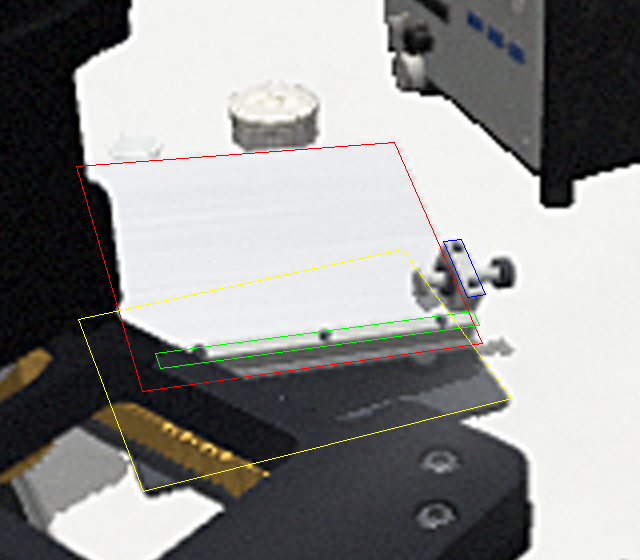

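>>> {"api": "play_rows", "payload": {"series": [{"tx": 0.043,"ty": 0.0262,"tz": -0.01,"turn": 0.117},{"tx": 0.043,"ty": 0.0262,"tz": -0.01,"turn": 0.117},{"tx": 0.043,"ty": 0.0262,"tz": -0.01,"turn": 0.117},{"tx": 0.043,"ty": 0.0262,"tz": -0.01,"turn": 0.117},{"tx": 0.043,"ty": 0.0262,"tz": -0.01,"turn": 0.117},{"tx": 0.043,"ty": 0.0262,"tz": -0.01,"turn": 0.117},{"tx": 0.043,"ty": 0.0262,"tz": -0.01,"turn": 0.117},{"tx": 0},{"tx": 0}], "gripper": 1}}

```text
invalid input
```

Run:
```python
from rig import bot, vision, nets
import cv2, numpy as np, pickle
s=bot.read_state(); print(s["time_s"],s["position"],s["tcp_rot"].round(3).tolist(),s["force"],s["joint_positions"])
P={n:vision.capture(n) for n in ("wrist","scene","side")}
for n in P: cv2.imwrite(f"pics/d_{n}.png",P[n]["pixels"])
pickle.dump(P,open("d.pkl","wb"))
```

```text
1.2 [ 0.26837229 -0.56442447  0.2922506 ] [[0.429, -0.903, 0.0], [-0.903, -0.429, 0.0], [-0.0, -0.0, -1.0]] [0.6890885  0.03417832 0.01249048] [-7.48003465e+01  3.02236070e+01  8.20871072e+01  3.72150364e-04
  6.76901806e+01 -1.02253216e+01]
```

View pics/d_wrist.png

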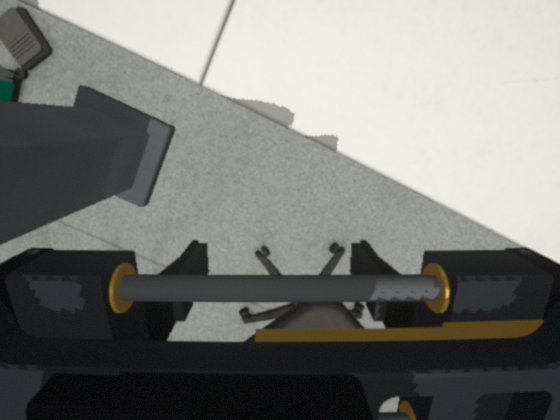

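View pics/d_scene.png

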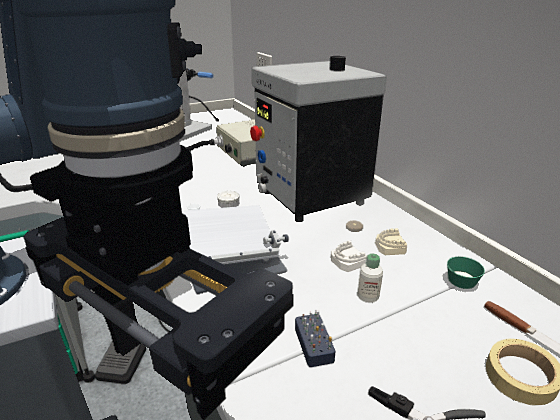

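The call was refused and the arm hasn't moved. I'll retry with all four numbers in every row.

>>> {"api": "play_rows", "payload": {"series": [{"tx": 0.043,"ty": 0.0262,"tz": -0.01,"turn": 0.117},{"tx": 0.043,"ty": 0.0262,"tz": -0.01,"turn": 0.117},{"tx": 0.043,"ty": 0.0262,"tz": -0.01,"turn": 0.117},{"tx": 0.043,"ty": 0.0262,"tz": -0.01,"turn": 0.117},{"tx": 0.043,"ty": 0.0262,"tz": -0.01,"turn": 0.117},{"tx": 0.043,"ty": 0.0262,"tz": -0.01,"turn": 0.117},{"tx": 0.043,"ty": 0.0262,"tz": -0.01,"turn": 0.117},{"tx": 0,"ty": 0,"tz": 0,"turn": 0},{"tx": 0,"ty": 0,"tz": 0,"turn": 0}], "gripper": 1}}

```text
time_s: 2.25
position: [0.5098, -0.4169, 0.2358]
tcp_rot: [[0.964, -0.264, -0.001], [-0.264, -0.964, 0.0], [-0.001, 0.0, -1.0]]
force: [-0.4, -0.3, -0.2]
opening: 1.001
```

Run:
```python
from rig import bot, vision, nets
import cv2, numpy as np, pickle
P={n:vision.capture(n) for n in ("wrist","scene")}
for n in P: cv2.imwrite(f"pics/e_{n}.png",P[n]["pixels"])
pickle.dump(P,open("e.pkl","wb"))
```

```text
(no output)
```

View pics/e_wrist.png

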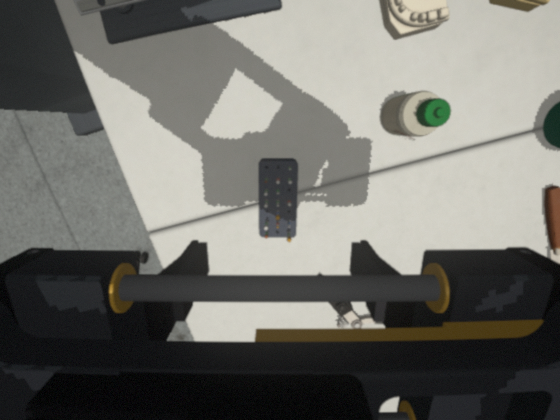

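View pics/e_scene.png

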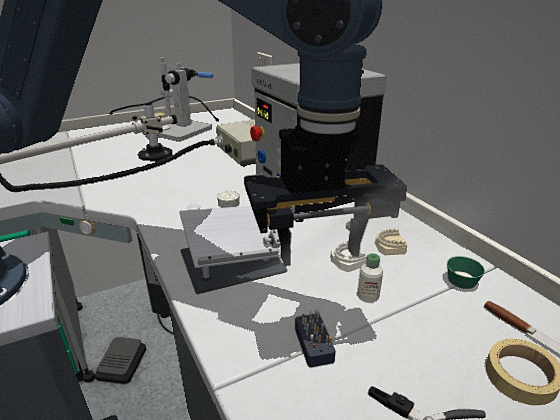

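In the wrist view the block is square to the jaws at (278,198), and the bottle is clear at (420,112). The scene view now shows the whole rest at about (240,240). I'll measure the block and refit the rest using both views.

Run:
```python
import pickle; from h import *
P=pickle.load(open("e.pkl","rb")); W,S=P["wrist"],P["scene"]
g=cv2.cvtColor(W["pixels"],cv2.COLOR_BGR2GRAY)
m=((g<75)).astype(np.uint8)[140:242,240:320]
n,l,st,c=cv2.connectedComponentsWithStats(m); i=1+np.argmax(st[1:,4]); print(st[i],c[i])
cn=max(cv2.findContours((l==i).astype(np.uint8),0,2)[0],key=cv2.contourArea)
print(cv2.minAreaRect(cn)); 
for uv in [(259,158),(298,158),(298,237),(260,237),(278.5,197.5)]: print(atz(W,uv,.024).round(4))
crop(W,"pics/f1.png",279,198,80,100,6)
crop(S,"pics/f2.png",232,248,120,100,6)
```

```text
[  19   18   39   65 2046] [38.20772239 46.65884653]
((37.99999237060547, 49.99999237060547), (37.99999237060547, 63.99999237060547), 0.0)
[ 0.5016 -0.3676  0.024 ]
[ 0.5405 -0.3783  0.024 ]
[ 0.5189 -0.4631  0.024 ]
[ 0.4779 -0.4518  0.024 ]
[ 0.5099 -0.4135  0.024 ]
```

View pics/f1.png

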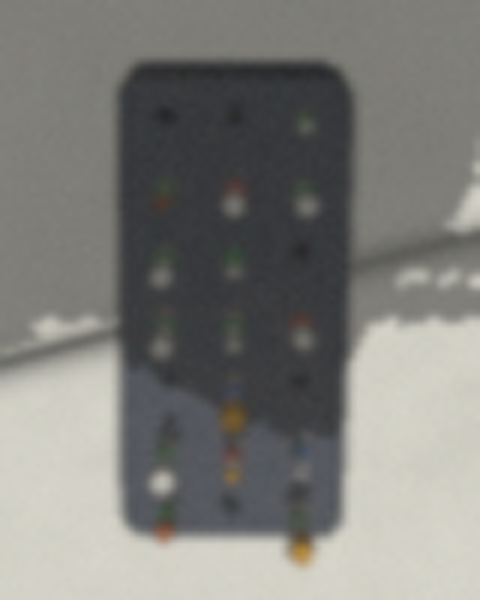

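View pics/f2.png

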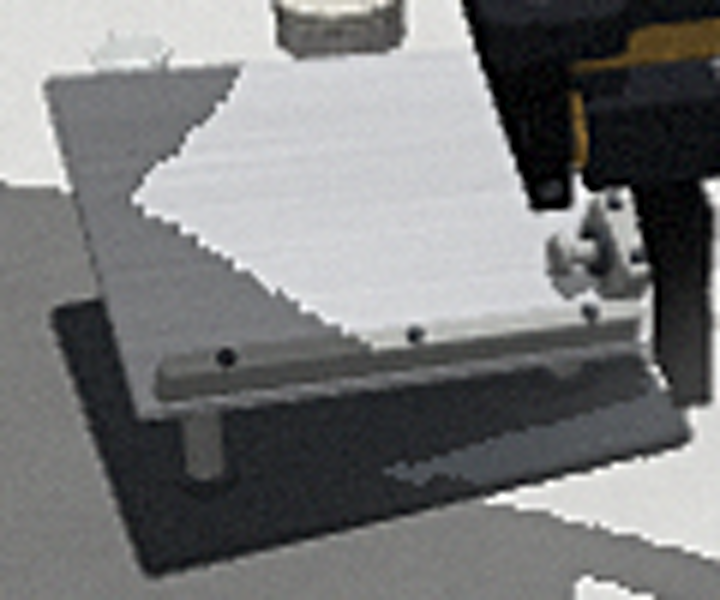

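Run:
```python
import pickle; from h import *; from scipy.optimize import least_squares
P=pickle.load(open("e.pkl","rb")); W,S=P["wrist"],P["scene"]
P0=pickle.load(open("a.pkl","rb")); D=P0["side"]
L=np.array([[-21,43,24],[21,43,24],[21,-43,24],[-21,-43,24]])/1e3
o=np.array([239,148])
t=np.array([(120,80),(352,80),(344,535),(125,535)])/6+o-.5
r=least_squares(lambda q:(proj(W,L@Rz(q[2]).T+[q[0],q[1],0])-t).ravel(),[.51,-.416,-.26]); print("block",r.x.round(4),np.rad2deg(r.x[2]),r.fun.round(1))
# rest joint
c=lambda l,o,k:np.array(l)/k-.5+.5/k+np.array(o)
F=np.array([[75,-90,8],[75,90,8],[-75,90,8],[75,90,0],[75,-90,0]])/1e3
ft=c([(68,490),(592,555),(608,330),(592,575),(68,505)],(275,175),6)
# plate pts: scene crop origin (172,198)
pl=c([(47,78),(142,415)],(172,198),6); PL=np.array([[65,85,0],[-65,85,0]])/1e3
fe=c([(162,358)],(172,198),6); FE=np.array([[-59,79,14]])/1e3
fs=c([(55,312),(150,572),(690,437)],(172,198),6); FS=np.array([[75,90,8],[-75,90,4],[-75,-90,4]])/1e3
ps=c([(612,238),(92,298),(590,198)],(275,175),6); PS=np.array([[65,85,0],[65,-85,-3],[-59,79,14]])/1e3
for kind in (0,1):
  def f(q):
    B=Rz(q[2]);b=np.array([q[0],q[1],0]);R=Rp(q[2],kind);oo=b+[0,0,.068]
    a=np.r_[proj(S,np.r_[PL,FE]@R.T+oo)-np.r_[pl,fe],proj(S,FS@B.T+b)-fs]+q[3:5]
    d=np.r_[proj(D,F@B.T+b)-ft,proj(D,PS@R.T+oo)-ps]+q[5:7]
    return np.r_[a.ravel(),d.ravel(),q[3:]]
  r=least_squares(f,[.48,-.152,1.48,0,0,0,0],loss="soft_l1")
  print(kind,r.x.round(4),np.rad2deg(r.x[2]),r.cost,f(r.x).round(1).reshape(-1,2).tolist())
```

```text
block [ 0.5083 -0.4162 -0.2719] -15.581526509402671 [-0.9 -0.8  0.9 -0.7  0.5  1.  -0.5  0.8]
0 [ 0.4812 -0.1521  1.4739  0.1053 -0.466   0.397  -0.0121] 84.44677270178457 9.542194604708255 [[-0.2, -0.1], [0.1, -0.1], [0.6, 1.7], [-1.0, -1.0], [-0.7, 0.5], [1.2, -0.0], [-1.0, -0.7], [0.7, 0.5], [0.6, -1.3], [0.2, 0.4], [-1.0, -0.0], [0.4, 3.9], [-0.6, 0.4], [-0.1, -1.4], [0.1, -0.5], [0.4, -0.0]]
1 [ 0.4814 -0.1531  1.4967  0.1597 -0.0939  0.4024  0.2685] 85.75469833141779 16.150324948144462 [[1.3, -1.2], [-2.0, -1.1], [-1.3, 0.9], [-1.3, 0.3], [0.9, 1.7], [2.0, -0.2], [-0.4, -0.0], [1.5, 0.0], [-0.2, -1.8], [1.0, -0.1], [-0.4, 0.6], [-1.5, 4.5], [-1.8, -0.1], [1.2, -1.0], [0.2, -0.1], [0.4, 0.3]]
```

>>> {"api": "play_rows", "payload": {"series": [{"tx": -0.0015,"ty": 0.0006,"tz": -0.04,"turn": -0.004},{"tx": 0,"ty": 0,"tz": -0.04,"turn": 0},{"tx": 0,"ty": 0,"tz": -0.04,"turn": 0},{"tx": 0,"ty": 0,"tz": -0.04,"turn": 0},{"tx": 0,"ty": 0,"tz": -0.02,"turn": 0},{"tx": 0,"ty": 0,"tz": -0.014,"turn": 0},{"tx": 0,"ty": 0,"tz": 0,"turn": 0},{"tx": 0,"ty": 0,"tz": 0,"turn": 0}], "gripper": 1}}

```text
time_s: 3.15
position: [0.5083, -0.4181, 0.0822]
tcp_rot: [[0.963, -0.271, 0.001], [-0.271, -0.963, -0.002], [0.002, 0.001, -1.0]]
force: [-0.5, -0.3, -1.0]
opening: 1.002
```

>>> {"api": "play_rows", "payload": {"series": [{"tx": 0,"ty": 0,"tz": 0,"turn": 0},{"tx": 0,"ty": 0,"tz": 0,"turn": 0},{"tx": 0,"ty": 0,"tz": 0,"turn": 0},{"tx": 0,"ty": 0,"tz": 0,"turn": 0},{"tx": 0,"ty": 0,"tz": 0,"turn": 0},{"tx": 0,"ty": 0,"tz": 0,"turn": 0}], "gripper": 0.4}}

```text
time_s: 3.75
position: [0.508, -0.4171, 0.0811]
tcp_rot: [[0.963, -0.27, 0.0], [-0.27, -0.963, 0.0], [-0.0, -0.0, -1.0]]
force: [0.1, -0.2, -0.2]
opening: 0.544
```

>>> {"api": "play_rows", "payload": {"series": [{"tx": 0,"ty": 0,"tz": 0,"turn": 0},{"tx": 0,"ty": 0,"tz": 0,"turn": 0},{"tx": 0,"ty": 0,"tz": 0,"turn": 0},{"tx": 0,"ty": 0,"tz": 0,"turn": 0}], "gripper": 0.3}}

```text
time_s: 4.15
position: [0.508, -0.4172, 0.0811]
tcp_rot: [[0.963, -0.27, 0.0], [-0.27, -0.963, 0.0], [0.0, -0.0, -1.0]]
force: [0.5, -0.6, 0.1]
opening: 0.477
```

>>> {"api": "play_rows", "payload": {"series": [{"tx": 0,"ty": 0,"tz": 0.01,"turn": 0},{"tx": 0,"ty": 0,"tz": 0.03,"turn": 0},{"tx": 0,"ty": 0,"tz": 0.05,"turn": 0},{"tx": 0,"ty": 0,"tz": 0.05,"turn": 0},{"tx": 0,"ty": 0,"tz": 0.05,"turn": 0},{"tx": 0,"ty": 0,"tz": 0,"turn": 0},{"tx": 0,"ty": 0,"tz": 0,"turn": 0}], "gripper": 0.3}}

```text
time_s: 4.85
position: [0.508, -0.4173, 0.2344]
tcp_rot: [[0.963, -0.27, 0.001], [-0.27, -0.963, -0.002], [0.002, 0.001, -1.0]]
force: [0.1, 0.8, -2.8]
opening: 0.479
```

Run:
```python
from rig import bot, vision, nets
import cv2, numpy as np, pickle
P={n:vision.capture(n) for n in ("wrist","side")}
for n in P: cv2.imwrite(f"pics/g_{n}.png",P[n]["pixels"])
pickle.dump(P,open("g.pkl","wb"))
```

```text
(no output)
```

View pics/g_wrist.png

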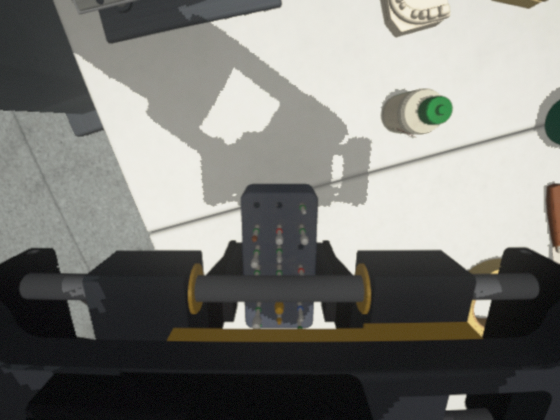

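View pics/g_side.png

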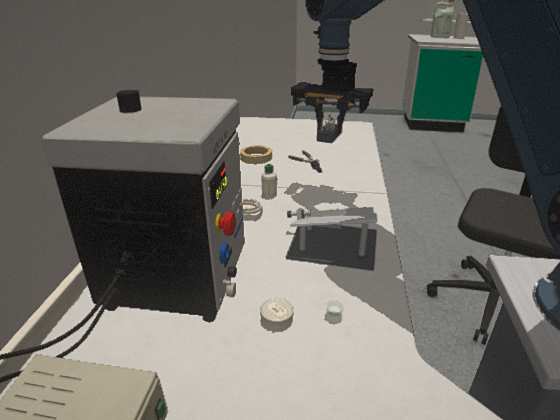

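```bash
cat >> h.py <<'E'
RO=np.array([.4812,-.1521,.068]); RY=1.4739; RR=Rp(RY,0)
def hgt(X): # height (vertical) above plate surface
    n=RR[:,2]; return ((np.atleast_2d(X)-RO)@n)/n[2]
def toplate(X): return (np.atleast_2d(X)-RO)@RR
E
python3 - <<'E'
from h import *; import itertools
t=RO+RR@np.array([.002,.016,0]); print("target on plate",t, "axes x,y",RR[:,0].round(3),RR[:,1].round(3))
a=d2(-91); ux=np.array([np.cos(a),np.sin(a),0]); uy=np.array([np.sin(a),-np.cos(a),0]); uz=np.array([0,0,1.])
# world cols: block axes (ux downhill), uy toward robot?, uz
print(ux.round(2),uy.round(2))
C=np.array([(sx*.021,sy*.043,z) for sx in(-1,1) for sy in(-1,1) for z in (0,)])
h=hgt(C@np.array([ux,uy,uz])+t); print("corner heights when centre at plate",(h*1e3).round(1), C[:,:2])
zc=t[2]-h.min(); print("underside z at first corner touch",zc,"TCP",zc+.0811)
# pitched about jaw axis at grasp contact (12mm..24mm => 18mm up)
from scipy.spatial.transform import Rotation as Ro
for p in np.arange(-10,11,2):
    Rr=Ro.from_rotvec(ux*d2(p)).as_matrix()
    X=(C-[0,0,.018])@np.array([ux,uy,uz])@Rr.T+[0,0,.018]+t
    h=hgt(X); print(p,((h-h.min())*1e3).round(1),"underside z ref",(t[2]-h.min()).round(4))
# fingers tips 11.4 above underside, outer
for op in (.042,.050,.056):
  for s in (-1,1):
    T=np.array([(s*(op/2+d),y,.0114) for d in (0,.015) for y in (-.0095,.0095)])@np.array([ux,uy,uz])+t
    print(op,s,(hgt(T)*1e3).round(1))
E
```

```text
target on plate [ 0.46558442 -0.14988184  0.07135164] axes x,y [0.088 0.909 0.407] [-0.987  0.025  0.159]
[-0.02 -1.    0.  ] [-1.    0.02  0.  ]
corner heights when centre at plate [ -2.9 -16.4  16.4   2.9] [[-0.021 -0.043]
 [-0.021  0.043]
 [ 0.021 -0.043]
 [ 0.021  0.043]]
underside z at first corner touch 0.08774771960958955 TCP 0.16884771960958955
-10 [ 0.   1.6 19.3 20.9] underside z ref 0.082
-8 [ 1.4  0.  20.7 19.3] underside z ref 0.0819
-6 [ 4.4  0.  23.7 19.3] underside z ref 0.0834
-4 [ 7.5  0.  26.8 19.3] underside z ref 0.0849
-2 [10.5  0.  29.8 19.3] underside z ref 0.0863
0 [13.5  0.  32.8 19.3] underside z ref 0.0877
2 [16.5  0.  35.8 19.3] underside z ref 0.0891
4 [19.5  0.  38.8 19.3] underside z ref 0.0905
6 [22.4  0.  41.7 19.3] underside z ref 0.0918
8 [25.3  0.  44.6 19.3] underside z ref 0.0931
10 [28.2  0.  47.5 19.3] underside z ref 0.0943
0.042 -1 [ 3.3  0.3 -3.6 -6.6]
0.042 1 [22.5 19.5 29.4 26.4]
0.05 -1 [ 1.4 -1.6 -5.5 -8.5]
0.05 1 [24.4 21.4 31.3 28.3]
0.056 -1 [ 0.  -2.9 -6.9 -9.8]
0.056 1 [25.7 22.8 32.6 29.7]
```

>>> {"api": "play_rows", "payload": {"series": [{"tx": -0.0059,"ty": 0.0371,"tz": 0,"turn": -0.1395},{"tx": -0.0059,"ty": 0.0371,"tz": 0,"turn": -0.1395},{"tx": -0.0059,"ty": 0.0371,"tz": 0,"turn": -0.1395},{"tx": -0.0059,"ty": 0.0371,"tz": 0,"turn": -0.1395},{"tx": -0.0059,"ty": 0.0371,"tz": 0,"turn": -0.1395},{"tx": -0.0059,"ty": 0.0371,"tz": 0,"turn": -0.1395},{"tx": -0.0059,"ty": 0.0371,"tz": 0,"turn": -0.1395},{"tx": -0.0059,"ty": 0.0371,"tz": 0,"turn": -0.1395},{"tx": -0.0059,"ty": 0.0371,"tz": 0,"turn": -0.1395},{"tx": 0,"ty": 0,"tz": 0,"turn": 0}], "gripper": 0.3}}

```text
time_s: 5.95
position: [0.4624, -0.1456, 0.231]
tcp_rot: [[-0.016, -1.0, -0.008], [-1.0, 0.016, 0.006], [-0.005, 0.008, -1.0]]
force: [0.2, -0.2, -1.5]
opening: 0.482
```

>>> {"api": "play_rows", "payload": {"series": [{"tx": 0,"ty": 0,"tz": 0,"turn": 0},{"tx": 0,"ty": 0,"tz": -0.02,"turn": 0},{"tx": 0,"ty": 0,"tz": -0.02,"turn": 0},{"tx": 0,"ty": 0,"tz": -0.02,"turn": 0},{"tx": 0,"ty": 0,"tz": 0,"turn": 0},{"tx": 0,"ty": 0,"tz": 0,"turn": 0}]}}

```text
time_s: 6.55
position: [0.4656, -0.1509, 0.1845]
tcp_rot: [[-0.018, -1.0, -0.001], [-1.0, 0.018, 0.0], [-0.0, 0.001, -1.0]]
force: [0.1, -0.5, -2.3]
opening: 0.477
```

Run:
```python
from rig import bot, vision, nets
import cv2, numpy as np, pickle
s=bot.read_state(); print(s["position"],s["force"],s["joint_positions"])
P={n:vision.capture(n) for n in ("wrist","side","scene")}
for n in P: cv2.imwrite(f"pics/i_{n}.png",P[n]["pixels"])
pickle.dump(P,open("i.pkl","wb"))
from h import *
crop(P["scene"],"pics/i_sc.png",235,215,160,150,4)
crop(P["side"],"pics/i_sd.png",335,200,160,150,4)
```

```text
[ 0.46560984 -0.15094191  0.1845375 ] [ 0.12632646 -0.50015439 -2.28869091] [-3.10655320e+01  2.98398451e+01  1.07053086e+02 -1.07845765e-02
  4.31623397e+01  5.99695431e+01]
```

View pics/i_wrist.png

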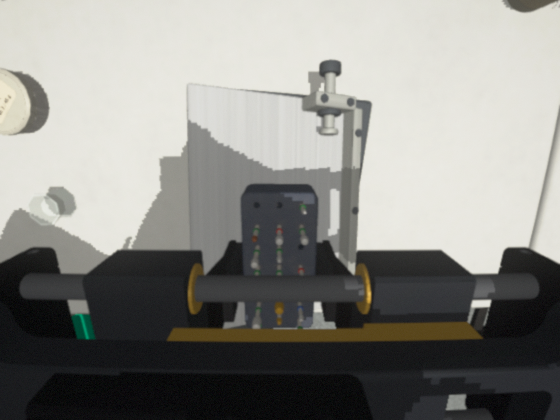

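View pics/i_sc.png

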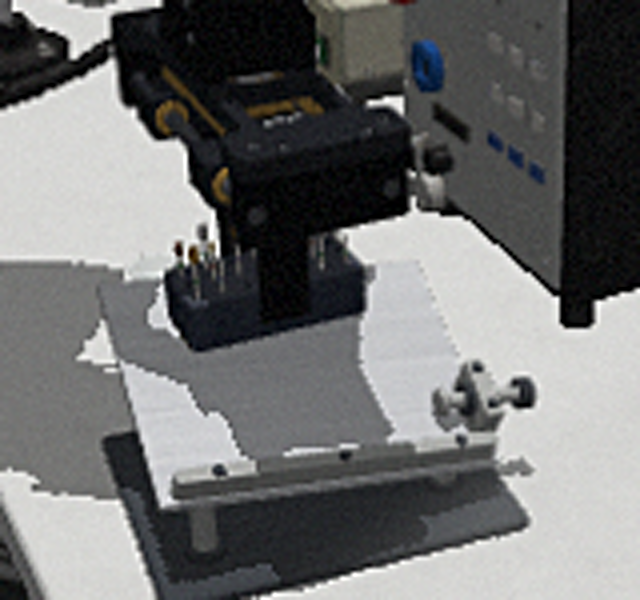

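View pics/i_sd.png

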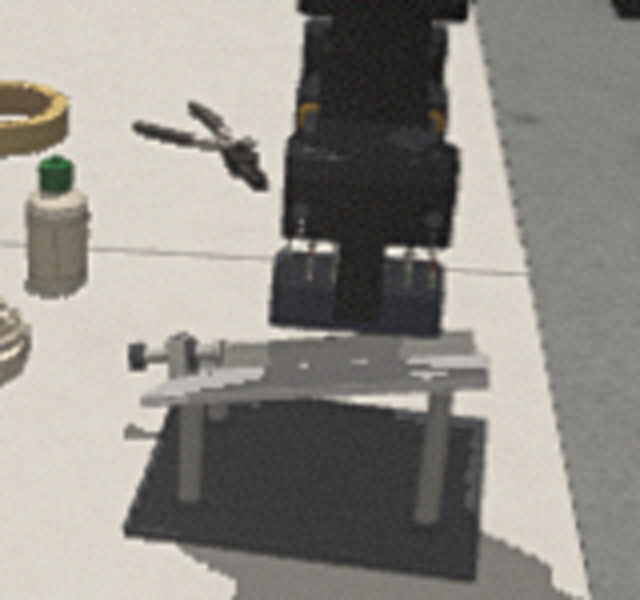

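The wrist view shows the plate's far edge at row 90, the stop screw head at (328,131) and the fence along column 350. I'll overlay the model to check the rest's pose.

```bash
cat > ov.py <<'E'
from h import *
import h
def ov(p,fn,a,b,k=4,w=160,hh=140,blk=None):
    im=cv2.resize(p["pixels"],None,fx=k,fy=k,interpolation=cv2.INTER_CUBIC)
    def poly(X,col,R=h.RR,o=h.RO):
        u=((proj(p,np.array(X)/1e3@R.T+o)+.5)*k-.5); cv2.polylines(im,[np.round(u).astype(int)],True,col,1)
    poly([(-65,-85,0),(65,-85,0),(65,85,0),(-65,85,0)],(0,0,255))
    poly([(-55,-79,14),(-55,79,14),(-63,79,14),(-63,-79,14)],(0,255,0))
    poly([(-55,-79,0),(-55,79,0)],(0,255,0))
    poly([(-51,-75,21),(-17,-75,21),(-17,-85,21),(-51,-85,21)],(255,0,0))
    if blk is not None:
        x,y=blk
        for z in (0,24): poly([(x-21,y-43,z),(x+21,y-43,z),(x+21,y+43,z),(x-21,y+43,z)],(255,0,255))
    cv2.imwrite(fn,im[max(0,(b-hh//2)*k):(b+hh//2)*k,max(0,(a-w//2)*k):(a+w//2)*k])
E
python3 - <<'E'
import pickle; from ov import *
P=pickle.load(open("i.pkl","rb"))
ov(P["wrist"],"pics/j_w.png",280,140,4,190,150)
ov(P["scene"],"pics/j_s.png",240,240)
E
```

```text
(no output)
```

View pics/j_w.png

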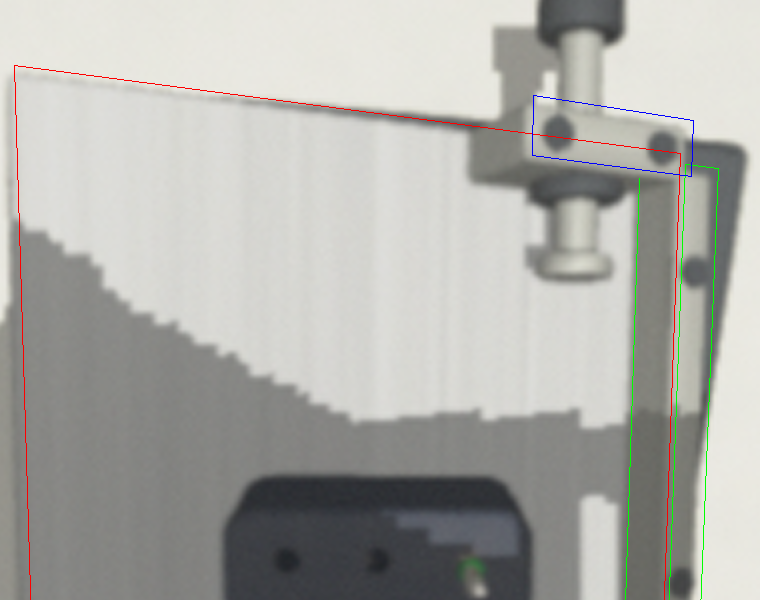

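View pics/j_s.png

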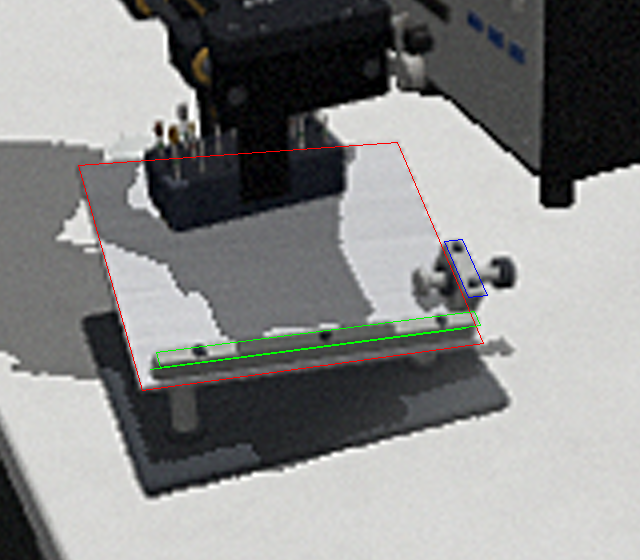

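>>> {"api": "play_rows", "payload": {"series": [{"tx": 0,"ty": 0,"tz": -0.005,"turn": 0},{"tx": 0,"ty": 0,"tz": -0.005,"turn": 0},{"tx": 0,"ty": 0,"tz": -0.0025,"turn": 0},{"tx": 0,"ty": 0,"tz": -0.00125,"turn": 0},{"tx": 0,"ty": 0,"tz": 0,"turn": 0},{"tx": 0,"ty": 0,"tz": 0,"turn": 0},{"tx": 0,"ty": 0,"tz": 0,"turn": 0}]}}

```text
time_s: 7.4
position: [0.4656, -0.1501, 0.1741]
tcp_rot: [[-0.017, -1.0, 0.0], [-1.0, 0.017, -0.0], [0.0, -0.0, -1.0]]
force: [-0.7, -0.4, -1.8]
opening: 0.48
```

>>> {"api": "play_rows", "payload": {"series": [{"tx": 0,"ty": 0,"tz": -0.00125,"turn": 0},{"tx": 0,"ty": 0,"tz": 0,"turn": 0},{"tx": 0,"ty": 0,"tz": -0.00125,"turn": 0},{"tx": 0,"ty": 0,"tz": 0,"turn": 0},{"tx": 0,"ty": 0,"tz": 0,"turn": 0}]}}

```text
time_s: 7.9
position: [0.4655, -0.1501, 0.172]
tcp_rot: [[-0.017, -1.0, -0.0], [-1.0, 0.017, 0.0], [-0.0, 0.0, -1.0]]
force: [0.9, 0.1, -1.9]
opening: 0.479
```

>>> {"api": "play_rows", "payload": {"series": [{"tx": 0,"ty": 0,"tz": -0.00125,"turn": 0},{"tx": 0,"ty": 0,"tz": 0,"turn": 0},{"tx": 0,"ty": 0,"tz": 0,"turn": 0}]}}

```text
time_s: 8.2
position: [0.4655, -0.1501, 0.171]
tcp_rot: [[-0.017, -1.0, -0.0], [-1.0, 0.017, 0.0], [-0.0, 0.0, -1.0]]
force: [-0.3, 0.3, -1.2]
opening: 0.481
```

>>> {"api": "play_rows", "payload": {"series": [{"tx": 0,"ty": 0,"tz": -0.00125,"turn": 0},{"tx": 0,"ty": 0,"tz": 0,"turn": 0},{"tx": 0,"ty": 0,"tz": 0,"turn": 0}]}}

```text
time_s: 8.5
position: [0.4655, -0.1501, 0.17]
tcp_rot: [[-0.017, -1.0, -0.0], [-1.0, 0.017, 0.0], [-0.0, 0.0, -1.0]]
force: [0.1, -0.2, -1.5]
opening: 0.478
```

>>> {"api": "play_rows", "payload": {"series": [{"tx": 0,"ty": 0,"tz": -0.00125,"turn": 0},{"tx": 0,"ty": 0,"tz": 0,"turn": 0},{"tx": 0,"ty": 0,"tz": 0,"turn": 0}]}}

```text
time_s: 8.8
position: [0.4655, -0.1501, 0.169]
tcp_rot: [[-0.017, -1.0, -0.0], [-1.0, 0.017, 0.0], [-0.0, 0.0, -1.0]]
force: [0.4, 0.1, -2.0]
opening: 0.482
```

>>> {"api": "play_rows", "payload": {"series": [{"tx": 0,"ty": 0,"tz": -0.00125,"turn": 0},{"tx": 0,"ty": 0,"tz": 0,"turn": 0},{"tx": 0,"ty": 0,"tz": 0,"turn": 0}]}}

```text
time_s: 9.1
position: [0.4655, -0.1501, 0.168]
tcp_rot: [[-0.018, -1.0, -0.0], [-1.0, 0.018, 0.0], [-0.0, 0.0, -1.0]]
force: [1.5, 0.6, -1.6]
opening: 0.475
```

>>> {"api": "play_rows", "payload": {"series": [{"tx": 0,"ty": 0,"tz": -0.0007,"turn": 0},{"tx": 0,"ty": 0,"tz": 0,"turn": 0},{"tx": 0,"ty": 0,"tz": 0,"turn": 0}]}}

```text
time_s: 9.4
position: [0.4656, -0.1501, 0.1675]
tcp_rot: [[-0.017, -1.0, 0.0], [-1.0, 0.017, -0.0], [0.0, -0.0, -1.0]]
force: [0.0, -0.2, -0.9]
opening: 0.481
```

>>> {"api": "play_rows", "payload": {"series": [{"tx": 0,"ty": 0,"tz": -0.0007,"turn": 0},{"tx": 0,"ty": 0,"tz": 0,"turn": 0},{"tx": 0,"ty": 0,"tz": 0,"turn": 0}]}}

```text
time_s: 9.7
position: [0.4657, -0.1502, 0.1671]
tcp_rot: [[-0.017, -1.0, 0.0], [-1.0, 0.017, -0.0], [0.0, -0.0, -1.0]]
force: [0.3, -0.4, 0.6]
opening: 0.478
```

>>> {"api": "play_rows", "payload": {"series": [{"tx": 0,"ty": 0,"tz": -0.0007,"turn": 0},{"tx": 0,"ty": 0,"tz": 0,"turn": 0},{"tx": 0,"ty": 0,"tz": 0,"turn": 0}]}}

```text
time_s: 10.0
position: [0.4657, -0.1503, 0.1666]
tcp_rot: [[-0.017, -1.0, 0.001], [-1.0, 0.017, -0.001], [0.001, -0.001, -1.0]]
force: [0.5, -1.3, 3.0]
opening: 0.477
```

>>> {"api": "play_rows", "payload": {"series": [{"tx": 0,"ty": 0,"tz": -0.0007,"turn": 0},{"tx": 0,"ty": 0,"tz": 0,"turn": 0},{"tx": 0,"ty": 0,"tz": 0,"turn": 0}]}}

```text
time_s: 10.3
position: [0.4659, -0.1504, 0.1661]
tcp_rot: [[-0.017, -1.0, 0.001], [-1.0, 0.017, -0.001], [0.001, -0.001, -1.0]]
force: [1.1, -0.7, 5.2]
opening: 0.477
```

>>> {"api": "play_rows", "payload": {"series": [{"tx": 0,"ty": 0,"tz": -0.0007,"turn": 0},{"tx": 0,"ty": 0,"tz": 0,"turn": 0},{"tx": 0,"ty": 0,"tz": 0,"turn": 0}]}}

```text
time_s: 10.6
position: [0.466, -0.1504, 0.1655]
tcp_rot: [[-0.018, -1.0, 0.001], [-1.0, 0.018, -0.001], [0.001, -0.001, -1.0]]
force: [2.3, -2.4, 4.9]
opening: 0.481
```

>>> {"api": "play_rows", "payload": {"series": [{"tx": 0,"ty": 0,"tz": -0.0007,"turn": 0},{"tx": 0,"ty": 0,"tz": 0,"turn": 0},{"tx": 0,"ty": 0,"tz": 0,"turn": 0}]}}

```text
time_s: 10.9
position: [0.4661, -0.1504, 0.1649]
tcp_rot: [[-0.018, -1.0, 0.002], [-1.0, 0.018, -0.001], [0.001, -0.002, -1.0]]
force: [1.9, -1.2, 4.3]
opening: 0.483
```

>>> {"api": "play_rows", "payload": {"series": [{"tx": 0,"ty": 0,"tz": -0.0007,"turn": 0},{"tx": 0,"ty": 0,"tz": 0,"turn": 0},{"tx": 0,"ty": 0,"tz": -0.0007,"turn": 0},{"tx": 0,"ty": 0,"tz": 0,"turn": 0},{"tx": 0,"ty": 0,"tz": 0,"turn": 0}]}}

```text
time_s: 11.4
position: [0.4663, -0.1506, 0.1638]
tcp_rot: [[-0.018, -1.0, 0.002], [-1.0, 0.018, -0.001], [0.001, -0.002, -1.0]]
force: [2.1, -0.8, 5.1]
opening: 0.477
```

>>> {"api": "play_rows", "payload": {"series": [{"tx": 0,"ty": 0,"tz": -0.0007,"turn": 0},{"tx": 0,"ty": 0,"tz": 0,"turn": 0},{"tx": 0,"ty": 0,"tz": -0.0007,"turn": 0},{"tx": 0,"ty": 0,"tz": 0,"turn": 0},{"tx": 0,"ty": 0,"tz": 0,"turn": 0}]}}

```text
time_s: 11.9
position: [0.4665, -0.1507, 0.1628]
tcp_rot: [[-0.018, -1.0, 0.003], [-1.0, 0.018, -0.001], [0.001, -0.003, -1.0]]
force: [2.4, -2.1, 5.2]
opening: 0.475
```

Run:
```python
from rig import bot, vision, nets
import pickle
P={n:vision.capture(n) for n in ("side","scene")}
pickle.dump(P,open("k.pkl","wb"))
from h import *
crop(P["scene"],"pics/k_sc.png",235,215,160,150,4)
crop(P["side"],"pics/k_sd.png",335,200,160,150,4)
```

```text
(no output)
```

View pics/k_sc.png

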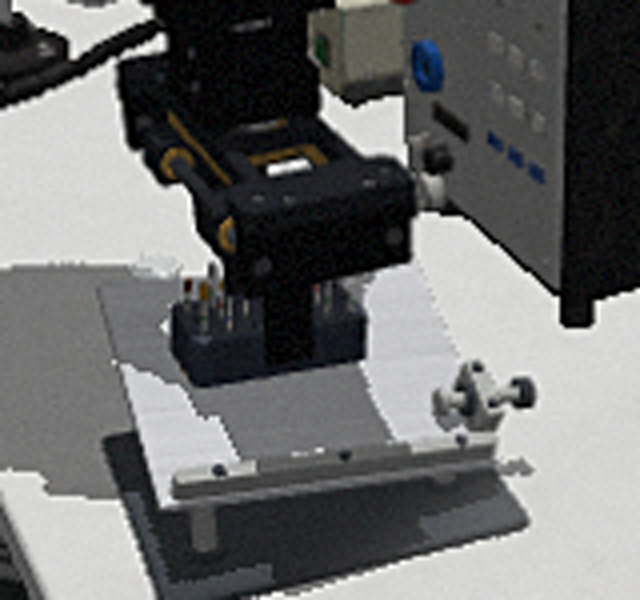

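View pics/k_sd.png

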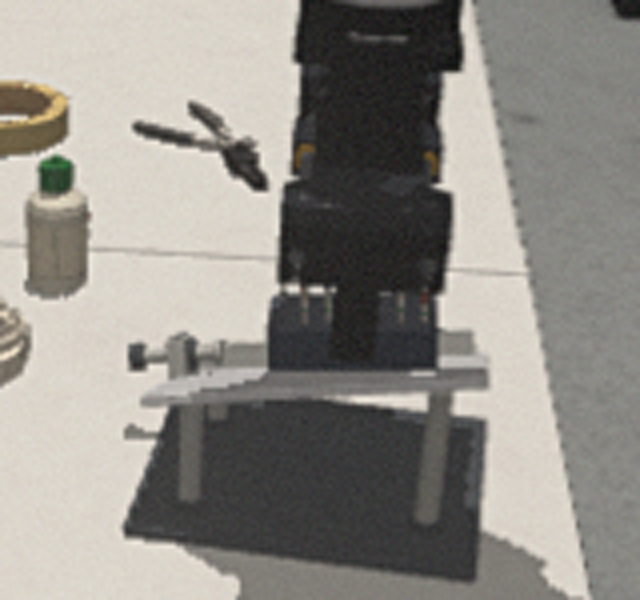

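The side view shows the block pitched nearly parallel to the plate, with its uphill edge on it. I'll lower it a little more to seat that edge, then open in small steps.

>>> {"api": "play_rows", "payload": {"series": [{"tx": 0,"ty": 0,"tz": -0.0007,"turn": 0},{"tx": 0,"ty": 0,"tz": 0,"turn": 0},{"tx": 0,"ty": 0,"tz": 0,"turn": 0}]}}

```text
time_s: 12.3
position: [0.4666, -0.1508, 0.1623]
tcp_rot: [[-0.018, -1.0, 0.003], [-1.0, 0.018, -0.002], [0.002, -0.003, -1.0]]
force: [2.6, -2.8, 5.0]
opening: 0.48
```

>>> {"api": "play_rows", "payload": {"series": [{"tx": 0,"ty": 0,"tz": 0.0012,"turn": 0},{"tx": 0,"ty": 0,"tz": 0,"turn": 0},{"tx": 0,"ty": 0,"tz": 0,"turn": 0}], "gripper": 0.49}}

```text
time_s: 12.6
position: [0.4648, -0.1497, 0.1624]
tcp_rot: [[-0.018, -1.0, -0.002], [-1.0, 0.018, 0.001], [-0.001, 0.002, -1.0]]
force: [0.2, -1.2, -0.7]
opening: 0.487
```

>>> {"api": "play_rows", "payload": {"series": [{"tx": 0,"ty": 0,"tz": 0,"turn": 0},{"tx": 0,"ty": 0,"tz": 0,"turn": 0}], "gripper": 0.505}}

```text
time_s: 12.8
position: [0.465, -0.1497, 0.1625]
tcp_rot: [[-0.017, -1.0, -0.001], [-1.0, 0.017, 0.001], [-0.001, 0.001, -1.0]]
force: [-0.3, -0.8, -2.2]
opening: 0.502
```

>>> {"api": "play_rows", "payload": {"series": [{"tx": 0,"ty": 0,"tz": 0,"turn": 0},{"tx": 0,"ty": 0,"tz": 0,"turn": 0}], "gripper": 0.52}}

```text
time_s: 13.0
position: [0.4653, -0.15, 0.1628]
tcp_rot: [[-0.017, -1.0, -0.0], [-1.0, 0.017, 0.0], [-0.0, 0.0, -1.0]]
force: [0.3, -0.5, 0.4]
opening: 0.517
```

>>> {"api": "play_rows", "payload": {"series": [{"tx": 0,"ty": 0,"tz": 0,"turn": 0},{"tx": 0,"ty": 0,"tz": 0,"turn": 0}], "gripper": 0.535}}

```text
time_s: 13.2
position: [0.4655, -0.1501, 0.1629]
tcp_rot: [[-0.018, -1.0, -0.0], [-1.0, 0.018, 0.0], [-0.0, 0.0, -1.0]]
force: [-0.0, -1.1, 0.7]
opening: 0.535
```

Run:
```python
from rig import bot, vision, nets
import pickle
P={n:vision.capture(n) for n in ("side","scene")}
from h import *
a=[p["pixels"][125:275,c-70:c+70] for p,c in ((P["scene"],235),(P["side"],335))]
cv2.imwrite("pics/l.png",cv2.resize(np.hstack(a),None,fx=2.8,fy=2.8,interpolation=cv2.INTER_CUBIC))
```

```text
(no output)
```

View pics/l.png

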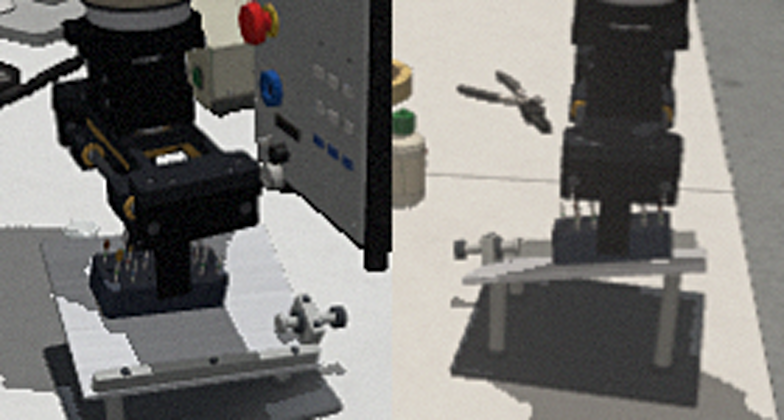

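The block is rolling down between the fingers as planned. I'll keep opening in steps.

>>> {"api": "play_rows", "payload": {"series": [{"tx": 0,"ty": 0,"tz": 0,"turn": 0},{"tx": 0,"ty": 0,"tz": 0,"turn": 0}], "gripper": 0.55}}

```text
time_s: 13.5
position: [0.4655, -0.1501, 0.1629]
tcp_rot: [[-0.017, -1.0, 0.0], [-1.0, 0.017, -0.0], [0.0, -0.0, -1.0]]
force: [0.6, -0.7, -1.0]
opening: 0.547
```

>>> {"api": "play_rows", "payload": {"series": [{"tx": 0,"ty": 0,"tz": 0,"turn": 0},{"tx": 0,"ty": 0,"tz": 0,"turn": 0}], "gripper": 0.565}}

```text
time_s: 13.7
position: [0.4655, -0.15, 0.1629]
tcp_rot: [[-0.018, -1.0, -0.0], [-1.0, 0.018, 0.0], [-0.0, 0.0, -1.0]]
force: [0.3, 0.3, 0.5]
opening: 0.56
```

```bash
cat > two.py <<'E'
import sys
from rig import bot, vision, nets
import pickle
from h import *
P={n:vision.capture(n) for n in ("side","scene")}
a=[p["pixels"][125:275,c-70:c+70] for p,c in ((P["scene"],235),(P["side"],335))]
cv2.imwrite(f"pics/{sys.argv[1]}.png",cv2.resize(np.hstack(a),None,fx=2.8,fy=2.8,interpolation=cv2.INTER_CUBIC))
pickle.dump(P,open(sys.argv[1]+".pkl","wb"))
E
python3 two.py m
```

```text
(no output)
```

View pics/m.png

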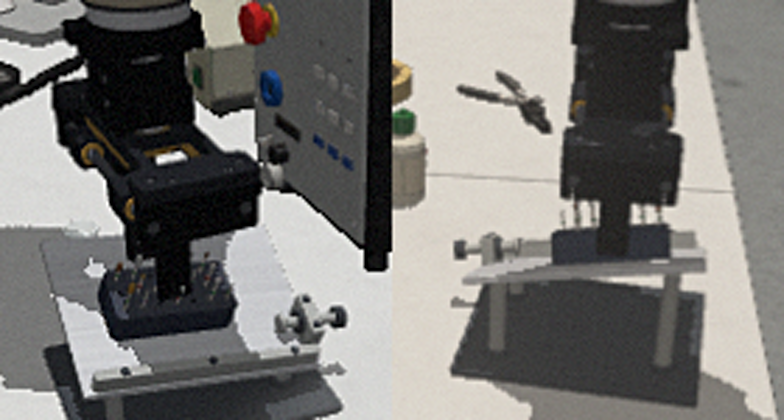

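The block now lies flat, leaning on the downhill finger through its burs. I'll lead it down slowly, moving the gripper along the plate's −x.

>>> {"api": "play_rows", "payload": {"series": [{"tx": -0.0002,"ty": -0.0023,"tz": -0.001,"turn": 0},{"tx": -0.0002,"ty": -0.0023,"tz": -0.001,"turn": 0},{"tx": -0.0002,"ty": -0.0023,"tz": -0.001,"turn": 0},{"tx": -0.0002,"ty": -0.0023,"tz": -0.001,"turn": 0},{"tx": -0.0002,"ty": -0.0023,"tz": -0.001,"turn": 0},{"tx": -0.0002,"ty": -0.0023,"tz": -0.001,"turn": 0},{"tx": -0.0002,"ty": -0.0023,"tz": -0.001,"turn": 0},{"tx": -0.0002,"ty": -0.0023,"tz": -0.001,"turn": 0}]}}

```text
time_s: 14.6
position: [0.4642, -0.165, 0.1564]
tcp_rot: [[-0.018, -1.0, 0.0], [-1.0, 0.018, 0.0], [-0.0, -0.0, -1.0]]
force: [0.4, 0.3, 0.5]
opening: 0.569
```

```bash
python3 two.py n
```

```text
(no output)
```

View pics/n.png

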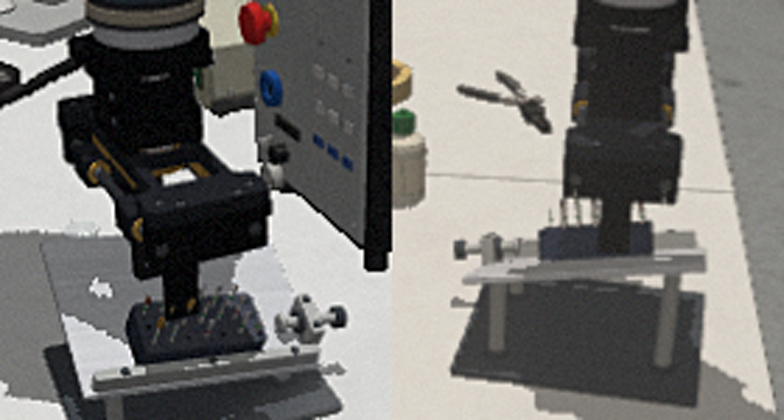

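Run:
```python
import pickle; from ov import *
P=pickle.load(open("n.pkl","rb"))
ov(P["scene"],"pics/n1.png",240,240,5,140,110,blk=(-22,6))
ov(P["side"],"pics/n2.png",335,215,5,140,110,blk=(-22,6))
```

```text
(no output)
```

View pics/n1.png

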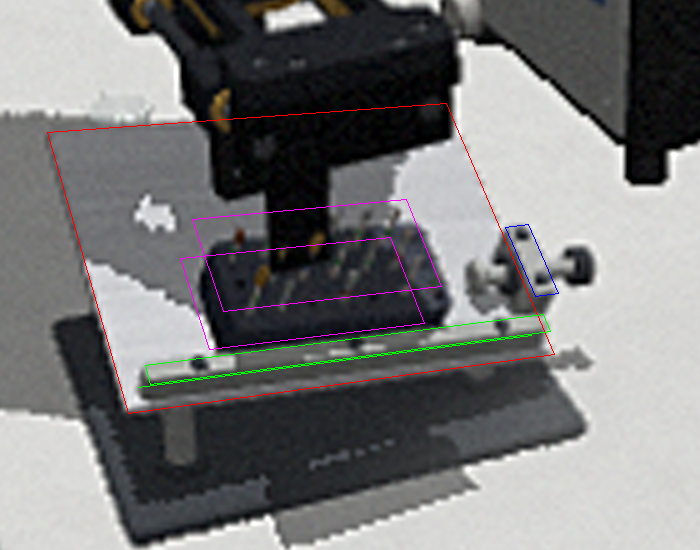

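View pics/n2.png

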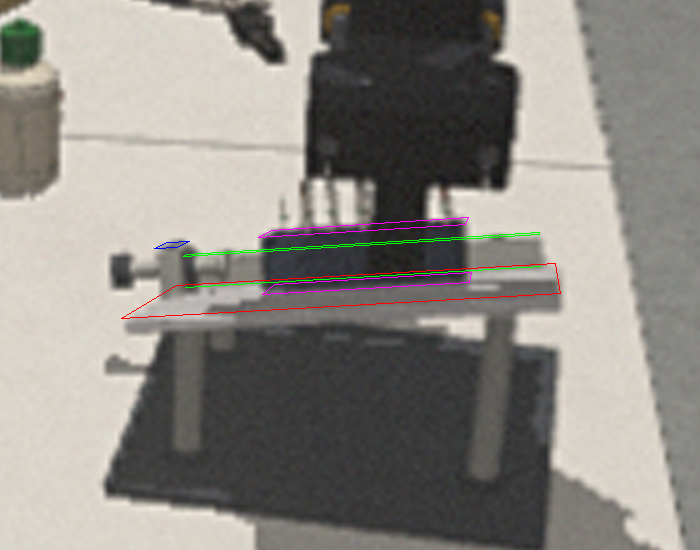

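The overlay puts the block already against the fence at y≈+6 mm, with the fingers above it. I'll lift straight up.

>>> {"api": "play_rows", "payload": {"series": [{"tx": 0,"ty": 0,"tz": 0.002,"turn": 0},{"tx": 0,"ty": 0,"tz": 0.003,"turn": 0},{"tx": 0,"ty": 0,"tz": 0.005,"turn": 0},{"tx": 0,"ty": 0,"tz": 0.01,"turn": 0},{"tx": 0,"ty": 0,"tz": 0.02,"turn": 0},{"tx": 0,"ty": 0,"tz": 0.03,"turn": 0},{"tx": 0,"ty": 0,"tz": 0.03,"turn": 0},{"tx": 0,"ty": 0,"tz": 0,"turn": 0},{"tx": 0,"ty": 0,"tz": 0,"turn": 0}]}}

```text
time_s: 15.6
position: [0.4643, -0.1648, 0.2372]
tcp_rot: [[-0.017, -1.0, 0.001], [-1.0, 0.017, -0.001], [0.001, -0.002, -1.0]]
force: [0.4, -0.1, -0.1]
opening: 0.566
```

```bash
python3 two.py o
python3 - <<'E'
import pickle; from ov import *
from rig import vision
W=vision.capture("wrist"); pickle.dump(W,open("ow.pkl","wb"))
P=pickle.load(open("o.pkl","rb"))
ov(P["scene"],"pics/o1.png",240,240,5,140,110,blk=(-34,6))
ov(P["side"],"pics/o2.png",335,215,5,140,110,blk=(-34,6))
ov(W,"pics/o3.png",290,160,3,240,190,blk=(-34,6))
E
```

```text
(no output)
```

View pics/o1.png

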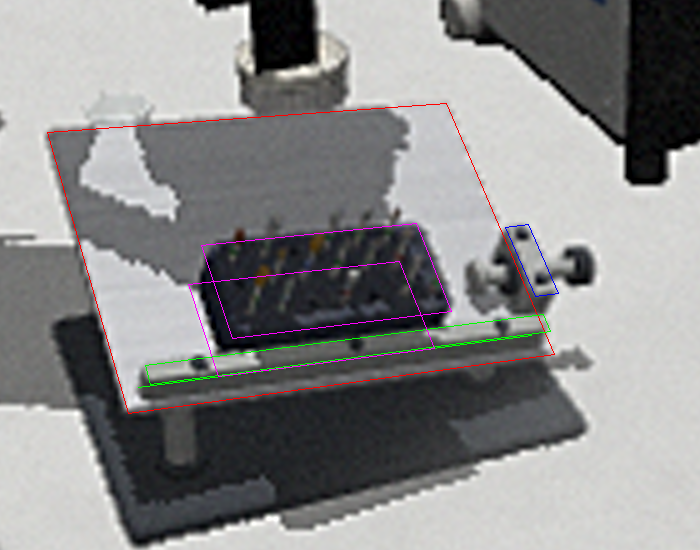

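View pics/o2.png

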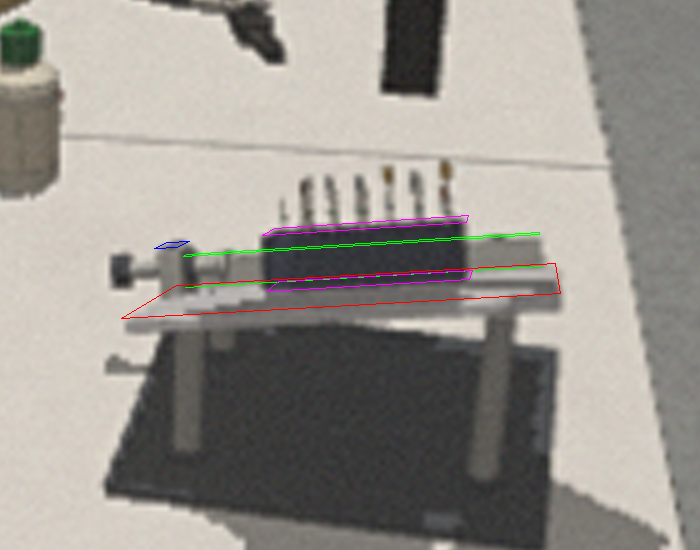

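View pics/o3.png

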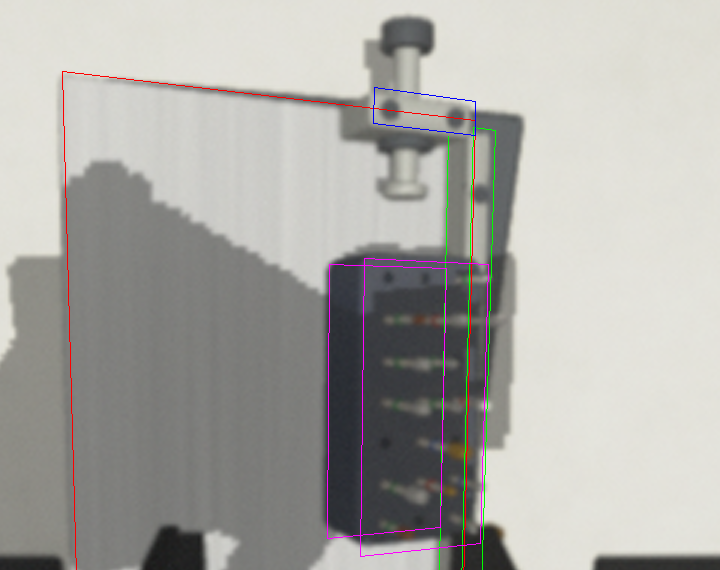

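The block lies flat against the fence at y≈+6 mm, clear of the screw. Next I measure the screw's position and work out the push path.

Run:
```python
import pickle; from ov import *
W=pickle.load(open("ow.pkl","rb"));P=pickle.load(open("o.pkl","rb"))
for y in range(-70,-44,4): 
    X=np.array([[-34,y,4],[-34,y,18],[-41,y,11],[-27,y,11]])/1e3@RR.T+RO
    u=proj(W,X); v=proj(P["side"],X)
    print(y,((u-[170,65])*3).round(0).tolist(), ((v-[265,160])*5).round(0).tolist()) 
# push path: tip positions
for y in (.06,.052,.048,.043+.006,.03):
    q=RO+RR@np.array([-.034,y,.011]); print(y,q.round(4),"TCP z",q[2]+.0697)
a=d2(-2)
# tip footprint clearance: jaw along world x (a~-1): closed 30 along jaw,19 along y
for y in (.052+.015,):
    q=RO+RR@np.array([-.034,y,.011]); c=np.array([[sx*.015,sy*.0095,0] for sx in(-1,1) for sy in(-1,1)])+q
    print((hgt(c)*1e3).round(1),(toplate(c)*1e3).round(1).tolist())
print(RR.round(3))
```

```text
-70 [[396.0, 156.0], [419.0, 148.0], [427.0, 154.0], [386.0, 150.0]] [[195.0, 279.0], [193.0, 248.0], [196.0, 262.0], [191.0, 265.0]]
-66 [[396.0, 169.0], [419.0, 162.0], [427.0, 167.0], [386.0, 163.0]] [[204.0, 279.0], [202.0, 247.0], [205.0, 261.0], [200.0, 264.0]]
-62 [[395.0, 182.0], [418.0, 175.0], [427.0, 181.0], [386.0, 177.0]] [[213.0, 278.0], [211.0, 247.0], [214.0, 261.0], [209.0, 264.0]]
-58 [[395.0, 196.0], [418.0, 189.0], [426.0, 194.0], [386.0, 191.0]] [[222.0, 278.0], [220.0, 246.0], [223.0, 260.0], [218.0, 263.0]]
-54 [[395.0, 209.0], [418.0, 203.0], [426.0, 207.0], [386.0, 204.0]] [[231.0, 277.0], [229.0, 245.0], [232.0, 260.0], [227.0, 263.0]]
-50 [[395.0, 222.0], [418.0, 217.0], [426.0, 221.0], [386.0, 218.0]] [[240.0, 277.0], [238.0, 245.0], [241.0, 259.0], [237.0, 262.0]]
-46 [[395.0, 235.0], [417.0, 231.0], [426.0, 234.0], [385.0, 232.0]] [[249.0, 276.0], [247.0, 244.0], [250.0, 259.0], [246.0, 262.0]]
0.06 [ 0.4204 -0.1861  0.0736] TCP z 0.14328541751512586
0.052 [ 0.4283 -0.1863  0.0723] TCP z 0.14201633348364157
0.048 [ 0.4323 -0.1864  0.0717] TCP z 0.14138179146789942
0.048999999999999995 [ 0.4313 -0.1864  0.0718] TCP z 0.14154042697183494
0.03 [ 0.4501 -0.1868  0.0688] TCP z 0.13852635239705968
[14.4  5.6 18.8 10.1] [[-44.0, 81.6, 12.9], [-26.7, 82.0, 5.0], [-41.3, 52.0, 17.0], [-24.0, 52.4, 9.1]]
[[ 0.088 -0.987  0.134]
 [ 0.909  0.025 -0.415]
 [ 0.407  0.159  0.9  ]]
```

Run:
```python
from h import *
th=d2(2.5)
off=Rz(th)@np.array([.015,-.0095,0])
for y in (.062,.052,.032):
    c=RO+RR@np.array([-.037,y,.015]); t=c-off
    f=np.array([[sx*.015,sy*.0095,0] for sx in(-1,1) for sy in(-1,1)])@Rz(th).T+t
    print(y,"TCP",(t+[0,0,.0697]).round(4),"hgt",(hgt(f)*1e3).round(1),(toplate(f)*1e3).round(0).tolist())
```

```text
0.062 TCP [ 0.4033 -0.1816  0.146 ] hgt [12.8  3.9 16.7  7.8] [[-41.0, 92.0, 12.0], [-24.0, 93.0, 4.0], [-37.0, 62.0, 15.0], [-20.0, 63.0, 7.0]]
0.052 TCP [ 0.4132 -0.1818  0.1444] hgt [12.8  3.9 16.7  7.8] [[-41.0, 82.0, 12.0], [-24.0, 83.0, 4.0], [-37.0, 52.0, 15.0], [-20.0, 53.0, 7.0]]
0.032 TCP [ 0.433  -0.1823  0.1412] hgt [12.8  3.9 16.7  7.8] [[-41.0, 62.0, 12.0], [-24.0, 63.0, 4.0], [-37.0, 32.0, 15.0], [-20.0, 33.0, 7.0]]
```

>>> {"api": "play_rows", "payload": {"series": [{"tx": -0.0077,"ty": -0.0021,"tz": 0,"turn": 0.1417},{"tx": -0.0077,"ty": -0.0021,"tz": 0,"turn": 0.1417},{"tx": -0.0077,"ty": -0.0021,"tz": 0,"turn": 0.1417},{"tx": -0.0077,"ty": -0.0021,"tz": 0,"turn": 0.1417},{"tx": -0.0077,"ty": -0.0021,"tz": 0,"turn": 0.1417},{"tx": -0.0077,"ty": -0.0021,"tz": 0,"turn": 0.1417},{"tx": -0.0077,"ty": -0.0021,"tz": 0,"turn": 0.1417},{"tx": -0.0077,"ty": -0.0021,"tz": 0,"turn": 0.1417},{"tx": -0.0077,"ty": -0.0021,"tz": 0,"turn": 0.1417},{"tx": -0.0077,"ty": -0.0021,"tz": 0,"turn": 0.1417}], "gripper": 0}}

```text
time_s: 16.75
position: [0.4019, -0.1814, 0.2355]
tcp_rot: [[0.995, -0.098, -0.002], [-0.098, -0.995, 0.002], [-0.002, -0.001, -1.0]]
force: [1.1, 0.9, -0.0]
opening: 0.004
```

>>> {"api": "play_rows", "payload": {"series": [{"tx": 0,"ty": 0,"tz": -0.03,"turn": 0.1417},{"tx": 0,"ty": 0,"tz": -0.03,"turn": 0},{"tx": 0,"ty": 0,"tz": 0,"turn": 0},{"tx": 0,"ty": 0,"tz": 0,"turn": 0}], "gripper": 0}}

```text
time_s: 17.15
position: [0.4022, -0.1813, 0.1878]
tcp_rot: [[0.999, 0.044, -0.002], [0.044, -0.999, 0.002], [-0.002, -0.002, -1.0]]
force: [-0.3, -0.0, -0.1]
opening: 0.009
```

>>> {"api": "play_rows", "payload": {"series": [{"tx": 0,"ty": 0,"tz": -0.02,"turn": 0},{"tx": 0,"ty": 0,"tz": -0.02,"turn": 0},{"tx": 0.001,"ty": 0,"tz": -0.0122,"turn": 0},{"tx": 0,"ty": 0,"tz": 0,"turn": 0},{"tx": 0,"ty": 0,"tz": 0,"turn": 0}]}}

```text
time_s: 17.65
position: [0.4037, -0.1818, 0.1471]
tcp_rot: [[0.999, 0.044, 0.0], [0.044, -0.999, -0.0], [0.0, 0.0, -1.0]]
force: [-0.2, -0.5, 0.2]
opening: 0.004
```

```bash
python3 two.py p
```

```text
(no output)
```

View pics/p.png

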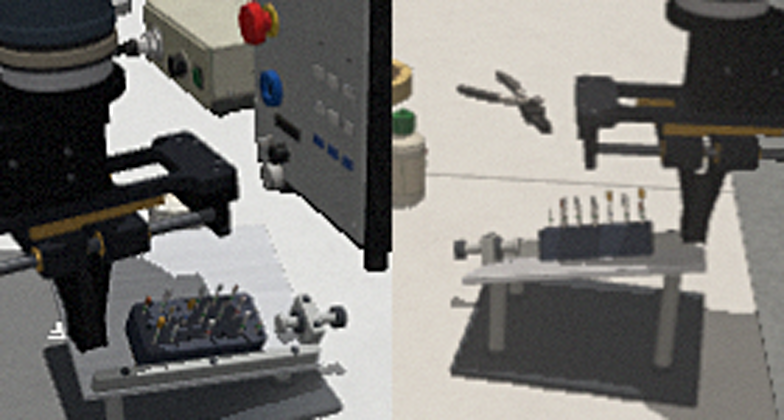

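The fingertips stand about 15 mm short of the block's near end, and they taper. I'll advance along the plate's −y in small steps.

>>> {"api": "play_rows", "payload": {"series": [{"tx": 0.0025,"ty": -0.0001,"tz": -0.0004,"turn": 0},{"tx": 0.0025,"ty": -0.0001,"tz": -0.0004,"turn": 0},{"tx": 0.0025,"ty": -0.0001,"tz": -0.0004,"turn": 0},{"tx": 0.0025,"ty": -0.0001,"tz": -0.0004,"turn": 0},{"tx": 0,"ty": 0,"tz": 0,"turn": 0}]}}

```text
time_s: 18.25
position: [0.4118, -0.1821, 0.1454]
tcp_rot: [[0.999, 0.044, 0.0], [0.044, -0.999, -0.0], [0.0, 0.0, -1.0]]
force: [-0.0, 0.9, -0.3]
opening: 0.001
```

>>> {"api": "play_rows", "payload": {"series": [{"tx": 0.00125,"ty": 0,"tz": -0.0002,"turn": 0},{"tx": 0.00125,"ty": 0,"tz": -0.0002,"turn": 0},{"tx": 0.00125,"ty": 0,"tz": -0.0002,"turn": 0},{"tx": 0.00125,"ty": 0,"tz": -0.0002,"turn": 0},{"tx": 0.00125,"ty": 0,"tz": -0.0002,"turn": 0}]}}

```text
time_s: 18.75
position: [0.4165, -0.182, 0.1446]
tcp_rot: [[0.999, 0.044, -0.0], [0.044, -0.999, 0.0], [-0.0, -0.0, -1.0]]
force: [-0.2, 0.2, -0.1]
opening: 0.005
```

```bash
python3 two.py q
```

```text
(no output)
```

View pics/q.png

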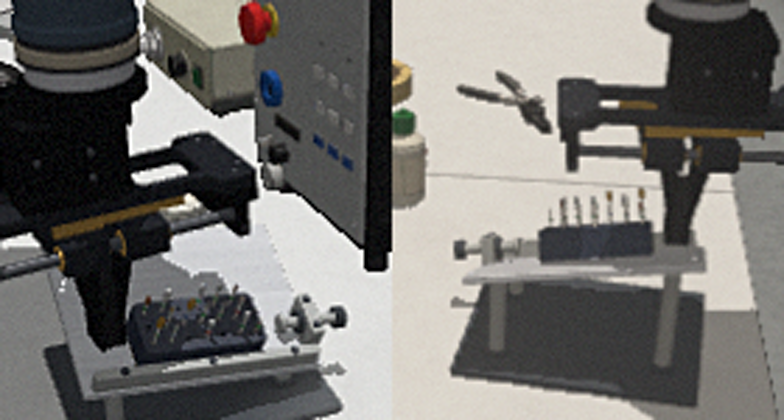

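>>> {"api": "play_rows", "payload": {"series": [{"tx": 0.00125,"ty": 0,"tz": -0.0002,"turn": 0},{"tx": 0.00125,"ty": 0,"tz": -0.0002,"turn": 0},{"tx": 0.00125,"ty": 0,"tz": -0.0002,"turn": 0},{"tx": 0.00125,"ty": 0,"tz": -0.0002,"turn": 0},{"tx": 0.00125,"ty": 0,"tz": -0.0002,"turn": 0},{"tx": 0.00125,"ty": 0,"tz": -0.0002,"turn": 0},{"tx": 0.00125,"ty": 0,"tz": -0.0002,"turn": 0}]}}

```text
time_s: 19.55
position: [0.4235, -0.1819, 0.1435]
tcp_rot: [[0.999, 0.044, 0.0], [0.044, -0.999, -0.0], [0.0, 0.0, -1.0]]
force: [-0.0, 0.8, 0.3]
opening: 0.008
```

>>> {"api": "play_rows", "payload": {"series": [{"tx": 0.00125,"ty": 0,"tz": -0.0002,"turn": 0},{"tx": 0.00125,"ty": 0,"tz": -0.0002,"turn": 0},{"tx": 0.00125,"ty": 0,"tz": -0.0002,"turn": 0},{"tx": 0.00125,"ty": 0,"tz": -0.0002,"turn": 0},{"tx": 0.00125,"ty": 0,"tz": -0.0002,"turn": 0},{"tx": 0.00125,"ty": 0,"tz": -0.0002,"turn": 0}]}}

```text
time_s: 20.15
position: [0.4295, -0.182, 0.1425]
tcp_rot: [[0.999, 0.044, -0.0], [0.044, -0.999, -0.0], [-0.0, 0.0, -1.0]]
force: [0.1, -0.2, -0.8]
opening: 0.004
```

```bash
python3 two.py r
```

```text
(no output)
```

View pics/r.png

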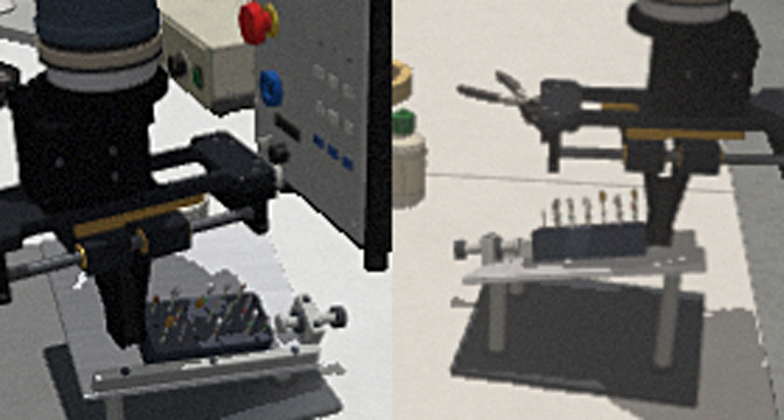

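>>> {"api": "play_rows", "payload": {"series": [{"tx": 0.001,"ty": 0,"tz": -0.00016,"turn": 0},{"tx": 0.001,"ty": 0,"tz": -0.00016,"turn": 0},{"tx": 0.001,"ty": 0,"tz": -0.00016,"turn": 0},{"tx": 0.001,"ty": 0,"tz": -0.00016,"turn": 0},{"tx": 0.001,"ty": 0,"tz": -0.00016,"turn": 0},{"tx": 0.001,"ty": 0,"tz": -0.00016,"turn": 0}]}}

```text
time_s: 20.85
position: [0.4343, -0.1819, 0.1418]
tcp_rot: [[0.999, 0.044, 0.0], [0.044, -0.999, -0.0], [0.0, 0.0, -1.0]]
force: [1.0, 0.7, -0.1]
opening: 0.005
```

>>> {"api": "play_rows", "payload": {"series": [{"tx": 0.0006,"ty": 0,"tz": -0.0001,"turn": 0},{"tx": 0.0006,"ty": 0,"tz": -0.0001,"turn": 0},{"tx": 0.0006,"ty": 0,"tz": -0.0001,"turn": 0},{"tx": 0.0006,"ty": 0,"tz": -0.0001,"turn": 0}]}}

```text
time_s: 21.25
position: [0.4362, -0.1819, 0.1414]
tcp_rot: [[0.999, 0.044, 0.0], [0.044, -0.999, -0.0], [0.0, 0.0, -1.0]]
force: [0.4, -0.2, -0.2]
opening: 0.005
```

```bash
python3 two.py s
```

```text
(no output)
```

View pics/s.png

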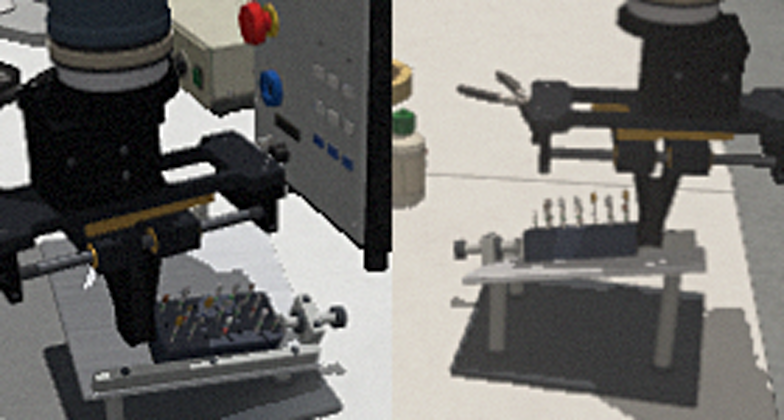

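The block's far end is within a couple of mm of the screw head. I'll use finer steps from here.

>>> {"api": "play_rows", "payload": {"series": [{"tx": 0.0005,"ty": 0,"tz": -0.0001,"turn": 0},{"tx": 0.0005,"ty": 0,"tz": -0.0001,"turn": 0},{"tx": 0.0005,"ty": 0,"tz": -0.0001,"turn": 0}]}}

```text
time_s: 21.65
position: [0.4373, -0.1819, 0.1412]
tcp_rot: [[0.999, 0.044, -0.0], [0.044, -0.999, 0.0], [-0.0, -0.0, -1.0]]
force: [-0.0, -0.5, -0.1]
opening: 0.005
```

>>> {"api": "play_rows", "payload": {"series": [{"tx": 0.0005,"ty": 0,"tz": -0.0001,"turn": 0},{"tx": 0.0005,"ty": 0,"tz": -0.0001,"turn": 0},{"tx": 0.0005,"ty": 0,"tz": -0.0001,"turn": 0}]}}

```text
time_s: 21.95
position: [0.4386, -0.1819, 0.141]
tcp_rot: [[0.999, 0.044, -0.0], [0.044, -0.999, 0.0], [-0.0, -0.0, -1.0]]
force: [-1.8, -0.6, -0.2]
opening: 0.008
```

>>> {"api": "play_rows", "payload": {"series": [{"tx": 0.0005,"ty": 0,"tz": -0.0001,"turn": 0},{"tx": 0.0005,"ty": 0,"tz": -0.0001,"turn": 0},{"tx": 0.0005,"ty": 0,"tz": -0.0001,"turn": 0}]}}

```text
time_s: 22.25
position: [0.4398, -0.1819, 0.1407]
tcp_rot: [[0.999, 0.044, -0.0], [0.044, -0.999, 0.0], [-0.0, -0.0, -1.0]]
force: [0.6, 0.7, 0.0]
opening: -0.001
```

>>> {"api": "play_rows", "payload": {"series": [{"tx": 0.0005,"ty": 0,"tz": -0.0001,"turn": 0},{"tx": 0.0005,"ty": 0,"tz": -0.0001,"turn": 0}]}}

```text
time_s: 22.45
position: [0.4406, -0.1819, 0.1406]
tcp_rot: [[0.999, 0.044, 0.0], [0.044, -0.999, 0.0], [0.0, -0.0, -1.0]]
force: [-0.3, -0.6, 0.1]
opening: 0.004
```

>>> {"api": "play_rows", "payload": {"series": [{"tx": 0.0005,"ty": 0,"tz": -0.0001,"turn": 0},{"tx": 0.0005,"ty": 0,"tz": -0.0001,"turn": 0}]}}

```text
time_s: 22.65
position: [0.4414, -0.1819, 0.1404]
tcp_rot: [[0.999, 0.044, -0.0], [0.044, -0.999, 0.0], [-0.0, -0.0, -1.0]]
force: [-0.7, 0.2, 0.1]
opening: -0.0
```

```bash
python3 two.py t
python3 - <<'E'
import pickle; from ov import *
P=pickle.load(open("t.pkl","rb"))
ov(P["side"],"pics/t2.png",335,215,5,140,110,blk=(-34,-10))
E
```

```text
(no output)
```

View pics/t2.png

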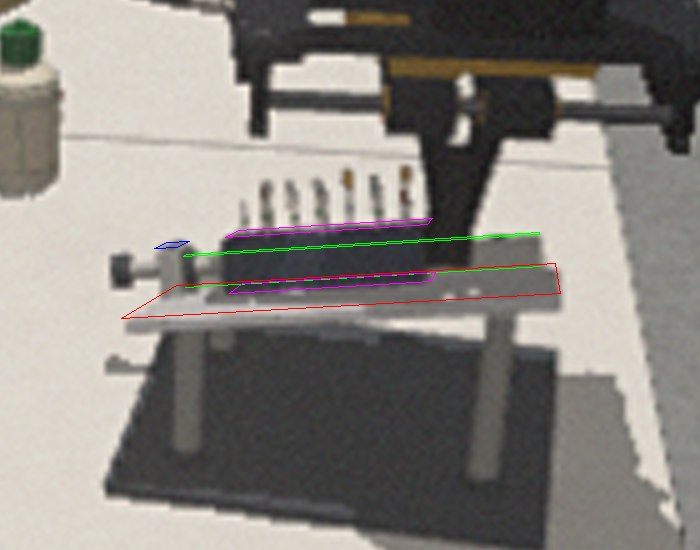

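>>> {"api": "play_rows", "payload": {"series": [{"tx": 0.0005,"ty": 0,"tz": -0.0001,"turn": 0},{"tx": 0.0005,"ty": 0,"tz": -0.0001,"turn": 0}]}}

```text
time_s: 22.95
position: [0.442, -0.1819, 0.1402]
tcp_rot: [[0.999, 0.044, -0.0], [0.044, -0.999, 0.0], [-0.0, -0.0, -1.0]]
force: [-0.8, -0.5, -0.6]
opening: 0.003
```

>>> {"api": "play_rows", "payload": {"series": [{"tx": 0.0005,"ty": 0,"tz": -0.0001,"turn": 0},{"tx": 0.0005,"ty": 0,"tz": -0.0001,"turn": 0}]}}

```text
time_s: 23.15
position: [0.4423, -0.1818, 0.1401]
tcp_rot: [[0.999, 0.044, -0.002], [0.044, -0.999, 0.0], [-0.002, -0.001, -1.0]]
force: [-3.6, -1.8, 3.2]
opening: 0.006
```

>>> {"api": "play_rows", "payload": {"series": [{"tx": 0.0005,"ty": 0,"tz": -0.0001,"turn": 0},{"tx": 0.0005,"ty": 0,"tz": -0.0001,"turn": 0}]}}

```text
time_s: 23.35
position: [0.4425, -0.1816, 0.1399]
tcp_rot: [[0.999, 0.045, -0.003], [0.045, -0.999, 0.001], [-0.003, -0.001, -1.0]]
force: [-6.4, -2.8, 5.6]
opening: 0.005
```

>>> {"api": "play_rows", "payload": {"series": [{"tx": 0,"ty": 0,"tz": 0,"turn": 0}]}}

```text
time_s: 23.45
position: [0.4424, -0.1817, 0.1399]
tcp_rot: [[0.999, 0.045, -0.003], [0.045, -0.999, 0.001], [-0.003, -0.001, -1.0]]
force: [-5.5, -2.6, 4.8]
opening: 0.007
```

Run:
```python
from rig import bot, vision
from h import *
import pickle
W=vision.capture("wrist");f=[]
for n in ("side","scene"):
    P=vision.capture(n); s=bot.read_state(); f.append(s["force"])
    cv2.imwrite(f"pics/u_{n}.png",cv2.resize(P["pixels"][170:270,(265 if n=="side" else 170):(405 if n=="side" else 310)],None,fx=5,fy=5,interpolation=cv2.INTER_CUBIC))
cv2.imwrite("pics/u_w.png",W["pixels"])
print(np.array(f).round(1).tolist(), (np.array(f)@RR).round(1).tolist(),s["position"],s["moment"])
```

```text
[[-5.5, -2.2, 4.1], [-4.4, -1.9, 4.5]] [[-0.8, 6.0, 3.9], [-0.3, 5.0, 4.3]] [ 0.44246343 -0.18167918  0.13993843] [-0.41102357  0.88929537 -0.08244065]
```

View pics/u_side.png

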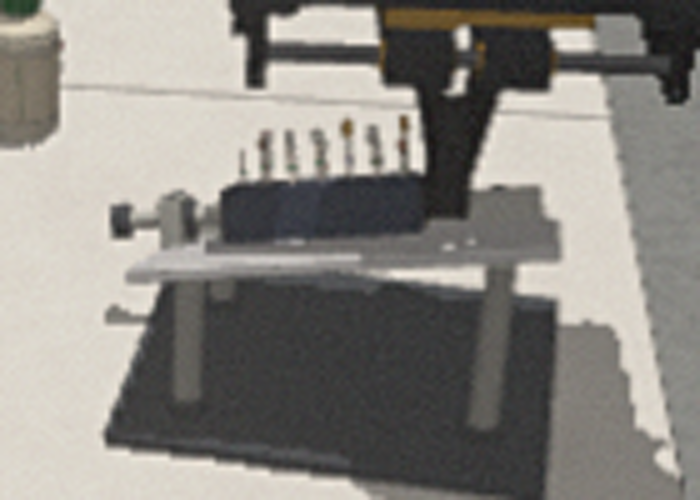

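View pics/u_scene.png

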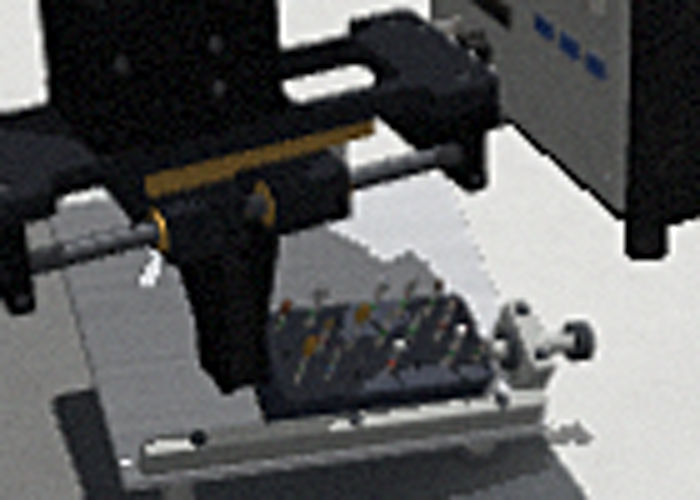

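View pics/u_w.png

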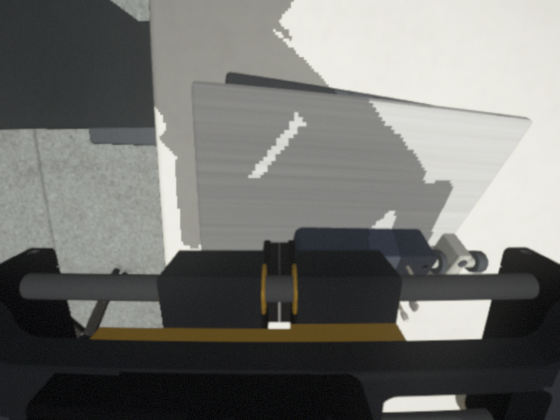

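Scene and side views show the block on the screw and along the fence, square. The push along the plate's y is about 5.5 N, so I hold.

>>> {"api": "play_rows", "payload": {"series": [{"tx": 0,"ty": 0,"tz": 0,"turn": 0},{"tx": 0,"ty": 0,"tz": 0,"turn": 0},{"tx": 0,"ty": 0,"tz": 0,"turn": 0},{"tx": 0,"ty": 0,"tz": 0,"turn": 0},{"tx": 0,"ty": 0,"tz": 0,"turn": 0}]}}

```text
time_s: 24.1
position: [0.4425, -0.1817, 0.1399]
tcp_rot: [[0.999, 0.044, -0.003], [0.044, -0.999, 0.001], [-0.003, -0.001, -1.0]]
force: [-5.5, -1.3, 4.0]
opening: 0.006
```

>>> {"api": "play_rows", "payload": {"series": [{"tx": 0,"ty": 0,"tz": 0,"turn": 0},{"tx": 0,"ty": 0,"tz": 0,"turn": 0},{"tx": 0,"ty": 0,"tz": 0,"turn": 0},{"tx": 0,"ty": 0,"tz": 0,"turn": 0},{"tx": 0,"ty": 0,"tz": 0,"turn": 0}]}}

```text
time_s: 24.6
position: [0.4424, -0.1817, 0.1399]
tcp_rot: [[0.999, 0.045, -0.003], [0.045, -0.999, 0.001], [-0.003, -0.001, -1.0]]
force: [-6.1, -1.9, 5.1]
opening: 0.006
```

The force held steady for more than 1 s. I'll back off slowly along the plate's +y.

>>> {"api": "play_rows", "payload": {"series": [{"tx": -0.0005,"ty": 0,"tz": 0.0001,"turn": 0},{"tx": -0.0005,"ty": 0,"tz": 0.0001,"turn": 0},{"tx": -0.0005,"ty": 0,"tz": 0.0001,"turn": 0},{"tx": -0.0005,"ty": 0,"tz": 0.0001,"turn": 0},{"tx": -0.001,"ty": 0,"tz": 0.0002,"turn": 0},{"tx": -0.002,"ty": 0,"tz": 0.0003,"turn": 0},{"tx": -0.004,"ty": 0,"tz": 0.0007,"turn": 0},{"tx": -0.008,"ty": 0,"tz": 0.0015,"turn": 0},{"tx": -0.015,"ty": 0,"tz": 0.005,"turn": 0},{"tx": -0.01,"ty": 0,"tz": 0.02,"turn": 0}]}}

```text
time_s: 25.6
position: [0.408, -0.1811, 0.1618]
tcp_rot: [[0.999, 0.044, -0.003], [0.044, -0.999, 0.003], [-0.003, -0.003, -1.0]]
force: [0.6, -0.2, 0.7]
opening: 0.003
```

>>> {"api": "play_rows", "payload": {"series": [{"tx": 0,"ty": 0,"tz": 0.05,"turn": 0},{"tx": 0,"ty": 0,"tz": 0.05,"turn": 0},{"tx": 0,"ty": 0,"tz": 0.05,"turn": 0},{"tx": 0,"ty": 0,"tz": 0,"turn": 0},{"tx": 0,"ty": 0,"tz": 0,"turn": 0}]}}

```text
time_s: 26.1
position: [0.4095, -0.1819, 0.2832]
tcp_rot: [[0.999, 0.044, 0.002], [0.044, -0.999, -0.001], [0.002, 0.001, -1.0]]
force: [0.1, 0.4, -0.5]
opening: 0.002
```

```bash
python3 two.py v
python3 - <<'E'
import pickle; from ov import *
P=pickle.load(open("v.pkl","rb"))
ov(P["scene"],"pics/v1.png",240,240,5,140,110)
ov(P["side"],"pics/v2.png",335,215,5,140,110,blk=(-34,-13))
E
```

```text
(no output)
```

View pics/v1.png

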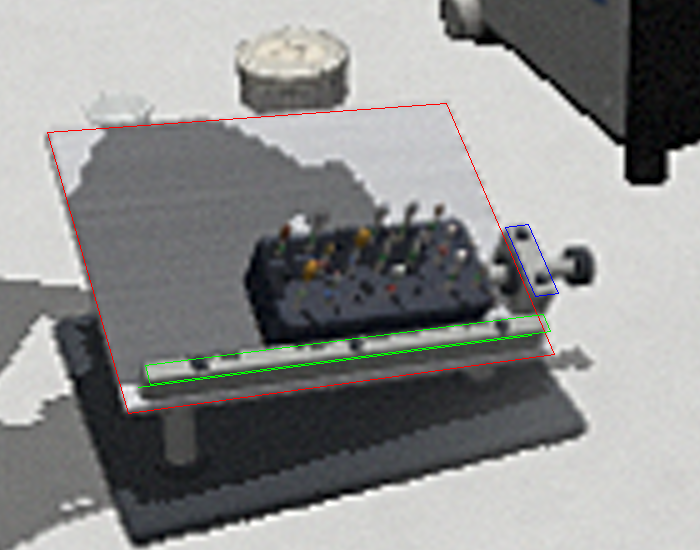

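View pics/v2.png

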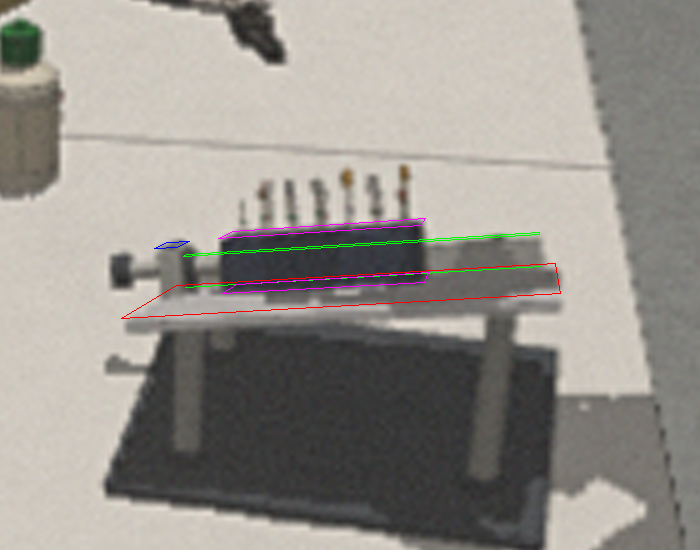

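The block sits flat at y≈−13 mm, flush with the fence, with its end on the screw head. The bystanders in view haven't moved. I'll hand it in.

```bash
python3 -c "
from rig import bot
print(bot.hand_in())"
```

```text
the job is handed in; nothing more can be done
None
```

I set the bur block on the sloping plate, let it come to rest against the lower fence, then pushed it along to the stop screw. I held it there for over a second and handed the job in at about 26 s. The hand-in gives no verdict.

- **Set-down:** I held the block level by its long sides and tilted it onto its uphill edge, pressing about 7 N. I then opened the jaws in small steps and led it down between the fingers. After I lifted clear, the cameras showed it flat along the fence at y ≈ +6 mm in the plate's frame.
- **Push:** With closed fingertips I moved it about 19 mm to the screw. The wrist force along the plate's y axis read about 5 to 6 N for over a second, peaking near 7 N. Allowing for friction, I estimate 4 to 6 N on the screw.
- **Last look:** Scene and side views showed the block flat and square, flush with the fence at y ≈ −13 mm, its end on the screw head. The tin, dish and bottle looked unmoved; I did not recheck the arch model.

**Less certain:**
- **Sideways force:** During the hold there was also an unexplained 4 to 5 N square to the plate, from friction on the block or a fingertip touching the plate. Either way the total stayed well below the 25 N limit.
- **Contact after release:** Only the pictures show that the block still touches the screw; I could not measure that force.
- **Rest position:** The cameras disagreed by about 1.5 mm on where the rest stands.

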